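# Gauge lidded dishes from the drying rack

### The job

The plate stacker only takes dishes of the right height, so check the three lidded dishes leaning on the drying rack: take one at a time, lower it edge first and without forcing it into the stepped slot gauge until it stops or has clearly dropped into the narrow slot, and put it away before taking the next. A dish that goes through the wide upper slot and stops on the step is good and goes on edge into a bay of the wire carrier; one that will not enter the wide slot, or that goes down into the narrow one, is a reject and goes on edge into a bay of the grey box. Set the dishes down rather than dropping them, and leave the beaker, jar and tip box where they are.

Things in the scene. Friction and masses are not known exactly. Their poses are not given: they have to be found in the camera images.
- rack: fixed wire drying rack, 300 (y) x 125 x 65 mm high; origin: middle of its underside. Dishes lean on it at y = -100, 0, 100 mm, tops towards its -x, 32 deg from vertical: under-face centre at x 0, z 52 mm, axis (out of the under-face, through the dish) along (0.848, 0, 0.530), up along the face (-0.530, 0, 0.848). Back rods end 7 mm above the dish centre: a finger fits behind the top 35 mm.
- dish_a_mid (a point): one of three lidded white dishes: closed disc 90 mm across, about 90 g, height (thickness) 12, 19 or 26 mm: which has which is not told, find out with the gauge. At the start it leans on the rack in any of the three places. This point is its centre (mid-thickness); z is its axis, square to the flat faces.
- dish_b_mid (a point): one of three lidded white dishes: closed disc 90 mm across, about 90 g, height (thickness) 12, 19 or 26 mm: which has which is not told, find out with the gauge. At the start it leans on the rack in any of the three places. This point is its centre (mid-thickness); z is its axis, square to the flat faces.
- dish_c_mid (a point): one of three lidded white dishes: closed disc 90 mm across, about 90 g, height (thickness) 12, 19 or 26 mm: which has which is not told, find out with the gauge. At the start it leans on the rack in any of the three places. This point is its centre (mid-thickness); z is its axis, square to the flat faces.
- gauge: fixed steel stepped slot gauge, base 100 x 100 mm; origin: middle of its underside. A dish enters from above at x = y = 0, axis along the gauge's x. Jaws are 36 mm long in y. Mouth 25 mm wide at z 44, go slot 23 wide down to the step at z 26; no-go slot 16 wide down to z 8. Dish centre: 87 to 89 mm up if stopped at the mouth, 71 on the step, 53 at the bottom. A dish off centre can catch early: shift it a little and feel again.
- carrier: fixed steel wire carrier for good dishes, 130 (x) x 95 x 56 mm high; origin: middle of its underside. Three bays at x = -33, 0, 33 mm between wire hoops (28 mm clear, tops at z 56 mm); a dish stands in one with its axis along the carrier's x, at y = 0, on two rails that hold its centre at z 54 mm.
- reject_box: fixed grey plastic box for rejects, 142 (x) x 116 (y) x 56 mm high, floor 8 mm; origin: middle of its underside. Two partitions make bays at x = -45, 0, 45 mm, each 36 mm clear in x and 100 mm in y; a dish stands in one with its axis along the box's x, on the floor at z 8 mm (centre at 53 mm).
- beaker_mid (a point): bystander: glass beaker, 66 mm across, 85 mm high; this point is its centre.
- bottle_mid (a point): bystander: brown glass jar, 60 mm across, 100 mm high; this point is its centre.
- tip_box_mid (a point): bystander: black pipette-tip box, 122 x 84 x 49 mm; this point is its centre.
Not all that is in view belongs to the job. Leave any green, turquoise or yellow look-alike of the gauge alone.

How it is judged:
On the way, in this order (a step that is already met when the one before it is completed fails the run):
1. a first dish is tried in the gauge (((horizontal distance between dish_a_mid and gauge below 0.02 m and angle between the z axis of dish_a_mid and the x axis of gauge, either way round below 0.17 rad and z of dish_a_mid in the frame of gauge below 0.0745 m) or (horizontal distance between dish_b_mid and gauge below 0.02 m and angle between the z axis of dish_b_mid and the x axis of gauge, either way round below 0.17 rad and z of dish_b_mid in the frame of gauge below 0.093 m and contact force between dish_b and gauge above 0.3 N) or (horizontal distance between dish_c_mid and gauge below 0.02 m and angle between the z axis of dish_c_mid and the x axis of gauge, either way round below 0.17 rad and z of dish_c_mid in the frame of gauge below 0.065 m))), for 0.05 s.
2. it has been put where it belongs, and a second dish is tried in the gauge ((((horizontal distance between dish_a_mid and gauge below 0.02 m and angle between the z axis of dish_a_mid and the x axis of gauge, either way round below 0.17 rad and z of dish_a_mid in the frame of gauge below 0.0745 m) and (horizontal distance between dish_b_mid and reject_box below 0.067 m and z of dish_b_mid in the frame of reject_box between 0.03 and 0.064 m and angle between the z axis of dish_b_mid and the x axis of reject_box, either way round below 0.7 rad)) or ((horizontal distance between dish_b_mid and gauge below 0.02 m and angle between the z axis of dish_b_mid and the x axis of gauge, either way round below 0.17 rad and z of dish_b_mid in the frame of gauge below 0.093 m and contact force between dish_b and gauge above 0.3 N) and (horizontal distance between dish_a_mid and carrier below 0.05 m and z of dish_a_mid in the frame of carrier between 0.044 and 0.06 m and angle between the z axis of dish_a_mid and the x axis of carrier, either way round below 0.35 rad)) or ((horizontal distance between dish_a_mid and gauge below 0.02 m and angle between the z axis of dish_a_mid and the x axis of gauge, either way round below 0.17 rad and z of dish_a_mid in the frame of gauge below 0.0745 m) and (horizontal distance between dish_c_mid and reject_box below 0.067 m and z of dish_c_mid in the frame of reject_box between 0.03 and 0.064 m and angle between the z axis of dish_c_mid and the x axis of reject_box, either way round below 0.7 rad)) or ((horizontal distance between dish_c_mid and gauge below 0.02 m and angle between the z axis of dish_c_mid and the x axis of gauge, either way round below 0.17 rad and z of dish_c_mid in the frame of gauge below 0.065 m) and (horizontal distance between dish_a_mid and carrier below 0.05 m and z of dish_a_mid in the frame of carrier between 0.044 and 0.06 m and angle between the z axis of dish_a_mid and the x axis of carrier, either way round below 0.35 rad)) or ((horizontal distance between dish_b_mid and gauge below 0.02 m and angle between the z axis of dish_b_mid and the x axis of gauge, either way round below 0.17 rad and z of dish_b_mid in the frame of gauge below 0.093 m and contact force between dish_b and gauge above 0.3 N) and (horizontal distance between dish_c_mid and reject_box below 0.067 m and z of dish_c_mid in the frame of reject_box between 0.03 and 0.064 m and angle between the z axis of dish_c_mid and the x axis of reject_box, either way round below 0.7 rad)) or ((horizontal distance between dish_c_mid and gauge below 0.02 m and angle between the z axis of dish_c_mid and the x axis of gauge, either way round below 0.17 rad and z of dish_c_mid in the frame of gauge below 0.065 m) and (horizontal distance between dish_b_mid and reject_box below 0.067 m and z of dish_b_mid in the frame of reject_box between 0.03 and 0.064 m and angle between the z axis of dish_b_mid and the x axis of reject_box, either way round below 0.7 rad)))), for 0.05 s.
3. both have been put where they belong, and the third dish is tried in the gauge ((((horizontal distance between dish_c_mid and gauge below 0.02 m and angle between the z axis of dish_c_mid and the x axis of gauge, either way round below 0.17 rad and z of dish_c_mid in the frame of gauge below 0.065 m) and (horizontal distance between dish_a_mid and carrier below 0.05 m and z of dish_a_mid in the frame of carrier between 0.044 and 0.06 m and angle between the z axis of dish_a_mid and the x axis of carrier, either way round below 0.35 rad) and (horizontal distance between dish_b_mid and reject_box below 0.067 m and z of dish_b_mid in the frame of reject_box between 0.03 and 0.064 m and angle between the z axis of dish_b_mid and the x axis of reject_box, either way round below 0.7 rad)) or ((horizontal distance between dish_b_mid and gauge below 0.02 m and angle between the z axis of dish_b_mid and the x axis of gauge, either way round below 0.17 rad and z of dish_b_mid in the frame of gauge below 0.093 m and contact force between dish_b and gauge above 0.3 N) and (horizontal distance between dish_a_mid and carrier below 0.05 m and z of dish_a_mid in the frame of carrier between 0.044 and 0.06 m and angle between the z axis of dish_a_mid and the x axis of carrier, either way round below 0.35 rad) and (horizontal distance between dish_c_mid and reject_box below 0.067 m and z of dish_c_mid in the frame of reject_box between 0.03 and 0.064 m and angle between the z axis of dish_c_mid and the x axis of reject_box, either way round below 0.7 rad)) or ((horizontal distance between dish_a_mid and gauge below 0.02 m and angle between the z axis of dish_a_mid and the x axis of gauge, either way round below 0.17 rad and z of dish_a_mid in the frame of gauge below 0.0745 m) and (horizontal distance between dish_b_mid and reject_box below 0.067 m and z of dish_b_mid in the frame of reject_box between 0.03 and 0.064 m and angle between the z axis of dish_b_mid and the x axis of reject_box, either way round below 0.7 rad) and (horizontal distance between dish_c_mid and reject_box below 0.067 m and z of dish_c_mid in the frame of reject_box between 0.03 and 0.064 m and angle between the z axis of dish_c_mid and the x axis of reject_box, either way round below 0.7 rad)))), for 0.05 s.
At the end, for the whole second after the job is handed in: The good dish (19 mm) stands on edge in a carrier bay (centre 44 to 60 mm up, axis within 20 degrees of the carrier's x); the 12 and 26 mm dishes stand or lean on edge in bays of the grey box (centre 30 to 64 mm up, axis within 40 degrees of its x); all released and at rest (horizontal distance between dish_a_mid and carrier below 0.05 m and z of dish_a_mid in the frame of carrier between 0.044 and 0.06 m and angle between the z axis of dish_a_mid and the x axis of carrier, either way round below 0.35 rad and horizontal distance between each of dish_b_mid, dish_c_mid and reject_box below 0.067 m and z of dish_b_mid in the frame of reject_box between 0.03 and 0.064 m and angle between the z axis of each of dish_b_mid, dish_c_mid and the x axis of reject_box, either way round below 0.7 rad and z of dish_c_mid in the frame of reject_box between 0.03 and 0.064 m and linear speed of each of dish_a, dish_b, dish_c below 0.02 m/s); the robot touches nothing.
It fails at once if a dish is forced against the gauge (over 60 N) (contact force between any of dish_a, dish_b, dish_c and gauge above 60 N).
It fails at once if a dish is dropped (falls freely at over 1 m/s, from more than about 50 mm) ((linear speed of dish_a above 1 m/s and contact force between dish_a and the fingers below 0.05 N) or (linear speed of dish_b above 1 m/s and contact force between dish_b and the fingers below 0.05 N) or (linear speed of dish_c above 1 m/s and contact force between dish_c and the fingers below 0.05 N)).
It fails at once if the beaker, jar or tip box is moved more than 30 mm (distance of any of beaker_mid, bottle_mid, tip_box_mid from where it was at the start of the episode above 0.03 m).
It also fails if it takes over 72 s, if anything falls off the work surface, if the arm or the gripper's body presses on something with over 40 N, if the wrist force passes 120 N, or if a joint passes its speed limit or range.

### The arm

A 7-joint arm with a two-finger parallel gripper is mounted at the origin on the work surface. World frame = base frame: x ahead of the robot, y to its left, z up, the work surface at z = 0. Lengths are in m, angles in rad, forces in N, time in s.
With the tool pointing down it reaches from about 0.4 to 0.85 m from the base axis. Payload 4.5 kg.
Tool frame: the origin (TCP) lies midway between the tips of the shut fingers; the grasp point (between the pads) lies 19 mm behind it; z points along the fingers, y is the direction in which the jaws open and shut (so a half turn about z gives the same grasp; the last joint's range is limited). The gripper opens to 88 mm and grips with 3 to 60 N. Pads are 18 mm wide; open, the fingers measure 123 mm over their backs; the gripper's body (75 mm by 187 mm) begins 45 mm behind the grasp point.
Start: joints at [-1.194, 0.689, -0.195, 1.565, 0.157, 0.902, -0.215], TCP at [0.21, 0.589, 0.239] pointing down, gripper open.
Joint ranges: [-3.01, 3.01], [-0.46, 2.08], [-1.47, 1.51], [0.13, 2.56], [-1, 4.14], [0.04, 2.09], [-2.66, 2.66]. Speed limits (rad/s): [2.57, 2.57, 3.14, 3.14, 3.14, 3.14, 3.14].

### API

Orientations are given as a unit quaternion [x, y, z, w].
In Python, from plant import get_state, snapshot, finish_job, regions_of gives the robot as it stands.
- The arm moves only by the tool send_rows, never from a script. Its argument "series" is a list of rows, each an object of numbers: "grip": the opening, from 0 (shut) to 1 (fully open); "dx", "dy", "dz": the shift along the tool's x, y, z in mm; "turn": the turn about the tool's z in rad. A call has 1 to 20 rows; each row shifts and turns the commanded pose from where the row before left it, along the tool's axes as they then stand; what a row does not reach is not made up. A row lasts 1/10 s, in which the tool goes at most 50 mm and 8.59 degrees, less where a joint would pass 70% of its speed; a pose out of reach is approached as far as the arm can. A call is refused whole if a number of a shift passes 50 or a number of a turn 0.15, either way. A call with a gripper value outside its range is refused whole. The fingers move at their own pace and stop on an object; "force" is the grip in N (left out, the last holds). Time passes only in rows, so rows that do not move let the fingers close. It gives the time, the measured TCP pose, the force and the opening at its end, in the units of the state.
- get_state(): the state, without advancing time (a new reading comes with each control period).
- snapshot(name): name is "side" or "top" or "wrist"; returns a dict with "img" (420x560x3 uint8, red, green, blue), "depth" (420x560 float32, m along the optical axis (not along the pixel's ray), 0 where there is no reading), "fov_y" (degrees; the focal length in pixels is half the picture's height over the tangent of half this angle, whatever the lens; pixels are square), "cx", "cy" (the principal point, pixels), "R" (3x3) and "t" (3): a world point X has camera coordinates R X + t. Camera axes: x right, y down, z forward; pixel columns grow to the right and rows downward; lengths in m; the calibration is good to about 2 mm. The wrist camera is an equidistant fisheye: a pixel r from the principal point sees the ray r / f radians off the axis. A picture is of the moment at which its call begins.
- finish_job(): hands the job in, once; it reports no verdict.
Trained networks look in a picture, given as the dict that the camera call returned (one of the last four; its "shot" number tells which), for a name from the list of things; names that differ only in an ending like _2 or _b are one class to them, and where a whole thing is asked for, a point or a joint stands for the part that bears it (a point fixed in the world has none). Each returns a list of dicts, best first, with "score" (0 to 1); they miss things now and then, are a little off and sometimes report something else, mostly with a low value. They report only what shows in the picture. A call takes as long as a camera call. They do not tell look-alikes from the thing itself.
- regions_of(picture, target): "pixels" (420x560 bool, what is visible of it) and "extent" ([left, top, right, bottom] in pixels, round what is visible of it).
The state is a dict: "clock": time; "q": joint angles; "qd": joint speeds; "joint_torque": joint torques, N m; "tool_pos": TCP position; "eef_rot": TCP orientation; "contact_force": force on the tool from outside, world axes, zero at the start; "moment": the same for the moment, N m; "opening": opening from 0.0 (shut) to 1.0 (fully open).
Only numpy, scipy, OpenCV 4.12 (cv2) and the standard library are available. Lean on these libraries where they do the work, as an engineer would, in place of code of your own. Each camera call takes 0.05 s, during which the arm holds its last target.

## Working session

There is one attempt and no reset: what is moved stays moved. The work goes in short steps, Python scripts to look and compute and a tool call to move; the robot and the scene stay as the last step left them, time stands still between calls to the robot, and variables do not carry over. Pictures are saved under pics/ and viewed, and the job is handed in when it is done.

Besides the shell and the picture viewer there is one more tool, called after "Request:" in YAML: its name, and indented under it one key for each argument. send_rows: Moves the arm, as the interface text tells. Its arguments: {"type":"object","properties":{"series":{"type":"array","items":{"type":"object","properties":{"grip":{"type":"number"},"dx":{"type":"number"},"dy":{"type":"number"},"dz":{"type":"number"},"turn":{"type":"number"}}}},"force":{"type":"number"}},"required":["series"]}

```bash
ls; mkdir -p pics; cat > h.py <<'E'
import numpy as np, cv2
from plant import *
from scipy.spatial.transform import Rotation as Ro
def save(p,n,crop=None,s=1):
    im=p['img'][:,:,::-1]
    if crop: im=im[crop[1]:crop[3],crop[0]:crop[2]]
    if s!=1: im=cv2.resize(im,None,fx=s,fy=s,interpolation=cv2.INTER_CUBIC)
    cv2.imwrite('pics/'+n+'.png',im)
def f(p): return p['img'].shape[0]/2/np.tan(np.radians(p['fov_y'])/2)
def cloud(p):
    h,w=p['depth'].shape; u,v=np.meshgrid(np.arange(w),np.arange(h)); d=p['depth']
    X=np.stack([(u-p['cx'])/f(p)*d,(v-p['cy'])/f(p)*d,d],-1)
    W=(X-p['t'])@p['R']
    W[d==0]=np.nan
    return W
def proj(p,X):
    c=np.array(X)@p['R'].T+p['t']; return c[...,:2]/c[...,2:]*f(p)+[p['cx'],p['cy']]
E
python3 - <<'E'
from h import *
import pickle
for n in ['side','top']:
    p=snapshot(n); save(p,n+'0'); pickle.dump(p,open(n+'0.pkl','wb'))
    print(n,p['R'].round(3).tolist(),p['t'],p['fov_y'])
    for t in ['rack','dish_a_mid','gauge','carrier','reject_box','beaker_mid','bottle_mid','tip_box_mid']:
        for r in regions_of(p,t)[:5]: 
            C=cloud(p)[r['pixels']]
            print(t,round(r['score'],2),np.array(r['extent']).round(0).tolist(),np.nanmedian(C,0).round(3),np.nanmin(C,0).round(3),np.nanmax(C,0).round(3))
s=get_state();print(s)
E
```

```text
pics
side [[0.859, -0.512, -0.018], [-0.389, -0.629, -0.673], [0.333, 0.585, -0.739]] [-0.50290215  0.23014553  1.30855223] 47.4829566943025
rack 0.76 [188.0, 166.0, 284.0, 198.0] [0.528 0.177 0.027] [ 0.373  0.042 -0.006] [0.695 0.292 0.07 ]
dish_a_mid 0.63 [222.0, 162.0, 248.0, 170.0] [0.532 0.161 0.085] [ 0.499  0.143 -0.   ] [0.61  0.257 0.102]
dish_a_mid 0.38 [190.0, 164.0, 283.0, 196.0] [0.536 0.169 0.02 ] [ 0.373  0.042 -0.005] [0.694 0.292 0.063]
gauge 0.95 [234.0, 225.0, 275.0, 262.0] [ 0.45  -0.115  0.012] [ 0.391 -0.173 -0.002] [ 0.519 -0.045  0.05 ]
gauge 0.89 [221.0, 292.0, 265.0, 330.0] [ 0.321 -0.289  0.011] [ 0.259 -0.349 -0.004] [ 0.388 -0.211  0.05 ]
gauge 0.83 [323.0, 325.0, 369.0, 376.0] [ 0.482 -0.508  0.011] [ 0.423 -0.571 -0.003] [ 0.553 -0.441  0.049]
gauge 0.56 [346.0, 196.0, 390.0, 226.0] [ 0.796 -0.179  0.014] [ 0.751 -0.224 -0.004] [ 0.862 -0.109  0.052]
carrier 0.69 [287.0, 264.0, 323.0, 306.0] [ 0.509 -0.285  0.019] [ 0.433 -0.358 -0.005] [ 0.565 -0.219  0.059]
carrier 0.21 [290.0, 206.0, 339.0, 259.0] [ 0.623 -0.167  0.036] [ 0.547 -0.246 -0.006] [ 0.72
[... 1893 characters left out ...]
2 0.281 0.109]
{'clock': 0.9, 'q': array([-1.19416952,  0.68907235, -0.19461402,  1.56528073,  0.1572937 ,
        0.90248595, -0.21508044]), 'qd': array([-0.001621  ,  0.00068583, -0.00078455, -0.00157779, -0.0008193 ,
        0.00034347,  0.00080237]), 'joint_torque': array([-6.16151847e-04, -5.27471173e+01, -1.26707543e+00, -1.53749335e+01,
       -5.19085815e-02, -8.53338970e-04,  1.62293372e-05]), 'tool_pos': array([0.21007351, 0.58868012, 0.23876549]), 'eef_rot': array([ 1.70552310e-01,  9.85348621e-01,  6.91567175e-05, -3.06416843e-06]), 'contact_force': array([ 0.4202929 , -0.03566638, -0.6025851 ]), 'moment': array([0.00962105, 0.01506871, 0.01097135]), 'opening': 1.001297675532783}
```

View both.

```bash
python3 - <<'E'
from h import *
import pickle
p=pickle.load(open('top0.pkl','rb')); save(p,'topz',(120,90,460,320),2.3)
p=pickle.load(open('side0.pkl','rb')); save(p,'sidez',(160,100,420,390),2)
E
```

```text
(no output)
```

View pics/topz.png

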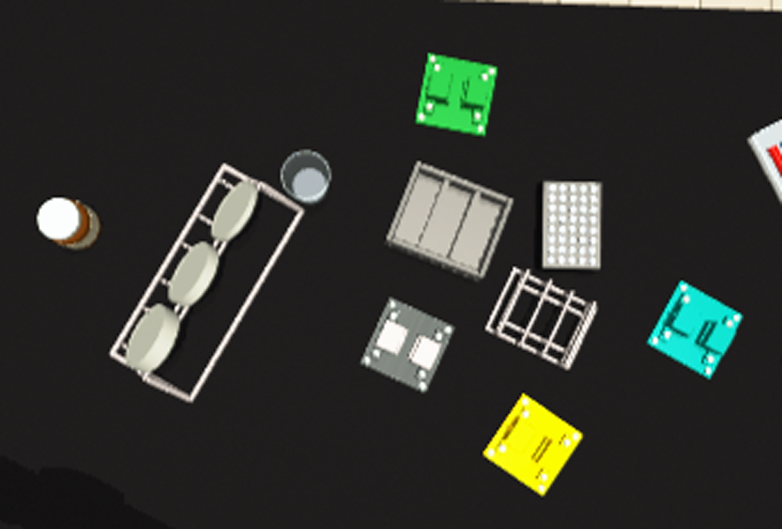

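View pics/sidez.png

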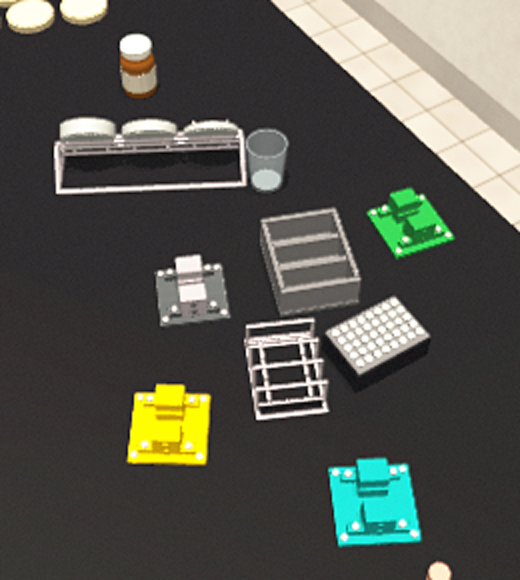

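```bash
python3 - <<'E'
from h import *
import pickle
for n in ['top','side']:
    p=pickle.load(open(n+'0.pkl','rb')); C=cloud(p)
    im=p['img'].astype(int); br=im.sum(-1)
    def rect(name,lo,hi,zlo,zhi,bmin):
        m=(C[...,0]>lo[0])&(C[...,0]<hi[0])&(C[...,1]>lo[1])&(C[...,1]<hi[1])&(C[...,2]>zlo)&(C[...,2]<zhi)&(br>bmin)
        P=C[m]; r=cv2.minAreaRect((P[:,:2]*1000).astype(np.float32)); print(n,name,m.sum(),np.round(r[0],1),np.round(r[1],1),round(r[2],1),'mean',P.mean(0).round(4),np.median(P[:,2]).round(4))
        return P
    rect('gauge base',(.38,-.18),(.53,-.035),0.004,.03,150)
    rect('gauge jaws',(.38,-.18),(.53,-.035),0.038,.06,150)
    rect('box rim',(.54,-.255),(.71,-.07),.048,.07,0)
    rect('carrier top',(.425,-.375),(.57,-.215),.045,.07,0)
    rect('carrier all',(.425,-.375),(.57,-.215),.006,.07,150)
    rect('rack',(.36,.04),(.71,.31),.003,.12,300)
    rect('dishes',(.36,.04),(.71,.31),.075,.12,300)
s=get_state(); print(Ro.from_quat(s['eef_rot']).as_matrix().round(3))
E
```

```text
top gauge base 740 [ 455.4 -105.9] [ 99.6 101.8] 67.2 mean [ 0.4557 -0.1059  0.0111] 0.01
top gauge jaws 212 [ 456.2 -105.8] [83.1 36. ] 66.5 mean [ 0.4562 -0.1064  0.0447] 0.045
top box rim 542 [ 617.3 -180.7] [191.5 117.3] 70.1 mean [ 0.625  -0.1577  0.0548] 0.0547
top carrier top 231 [ 518.  -299.8] [104.2 138.7] 66.0 mean [ 0.5053 -0.2946  0.0547] 0.055
top carrier all 562 [ 518.9 -300.4] [130.4 142.3] 66.4 mean [ 0.5041 -0.295   0.0327] 0.0236
top rack 2028 [556.8 160.5] [133.6 367.8] 61.8 mean [0.5388 0.1752 0.0502] 0.0519
top dishes 648 [559.4 145.9] [ 59.8 351.7] 52.1 mean [0.5195 0.1754 0.0892] 0.0893
side gauge base 714 [ 456.  -106.9] [105.4  99.6] 66.9 mean [ 0.4522 -0.1149  0.0117] 0.0096
side gauge jaws 225 [ 455.8 -107.4] [83.9 35.7] 67.2 mean [ 0.455  -0.1094  0.0437] 0.0435
side box rim 595 [ 625.  -158.5] [146.3 116.7] 70.4 mean [ 0.6243 -0.1621  0.0536] 0.0538
side carrier top 333 [ 502.2 -289.8] [149.8 135.8] 89.8 mean [ 0.5061 -0.298   0.0533] 0.0539
side carrier all 776 [ 500.  -293.6] [139.3 153.9] 1.2 mean [ 0.5016 -0.2978  0.0334] 0.0307
side rack 1747 [568.9 173.4] [176.6 365.2] 61.8 mean [0.5411 0.1542 0.053 ] 0.0569
side dishes 554 [560.1 141.5] [ 59.9 352.3] 52.5 mean [0.5317 0.1607 0.0879] 0.0877
[[-0.942  0.336  0.   ]
 [ 0.336  0.942  0.   ]
 [ 0.     0.    -1.   ]]
```

```bash
python3 - <<'E'
from h import *
p=snapshot('wrist'); save(p,'w0'); print(p['fov_y'],p['cx'],p['cy'],p['R'].round(3),-p['R'].T@p['t'])
E
```

```text
65.70646984690485 283.0370980029715 215.16474112459537 [[ 0.335  0.942  0.   ]
 [ 0.9   -0.32   0.297]
 [ 0.28  -0.099 -0.955]] [0.13758445 0.61400107 0.38528566]
```

View pics/w0.png

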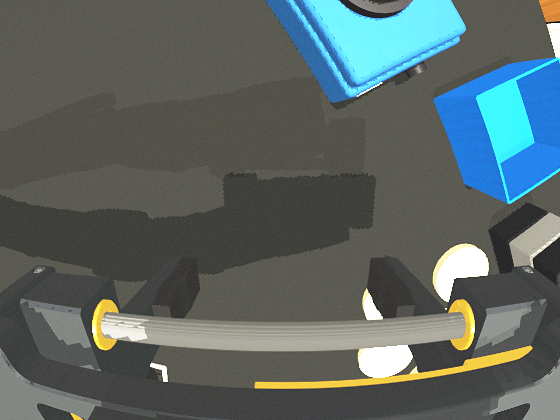

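```bash
python3 - <<'E'
from h import *
import pickle
tiles=[]
for n in ['top','side']:
    p=pickle.load(open(n+'0.pkl','rb')); C=cloud(p); im=p['img']; br=im.astype(int).sum(-1)
    def ortho(c,ang,w,h,zlo,zhi,s=2):
        a=np.radians(ang); R=np.array([[np.cos(a),np.sin(a)],[-np.sin(a),np.cos(a)]])
        Q=(C[...,:2]-c)@R.T*1000
        m=(C[...,2]>zlo)&(C[...,2]<zhi)&(abs(Q[...,0])<w)&(abs(Q[...,1])<h)
        o=np.zeros((2*h*s,2*w*s,3),np.uint8)
        for q,z in zip(Q[m],C[m][:,2]):
            u,v=int((q[0]+w)*s),int((h-q[1])*s); col=(int(255-z*2500),int(80),int(min(255,z*2500))) 
            cv2.circle(o,(u,v),2,tuple(max(0,min(255,x)) for x in col),-1)
        for k in range(-w,w+1,10):
            cv2.line(o,(int((k+w)*s),0),(int((k+w)*s),6 if k%50 else 14),(255,255,255),1)
        for k in range(-h,h+1,10):
            cv2.line(o,(0,int((h-k)*s)),(6 if k%50 else 14,int((h-k)*s)),(255,255,255),1)
        return o
    tiles.append((ortho((.5045,-.2955),66.5,85,70,.008,.07),ortho((.55,.175),-28,105,180,.008,.12,2)))
cv2.imwrite('pics/o1.png',np.hstack([t[0] for t in tiles])); cv2.imwrite('pics/o2.png',np.hstack([cv2.resize(t[1],None,fx=.8,fy=.8) for t in tiles]))
E
```

```text
(no output)
```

View pics/o1.png

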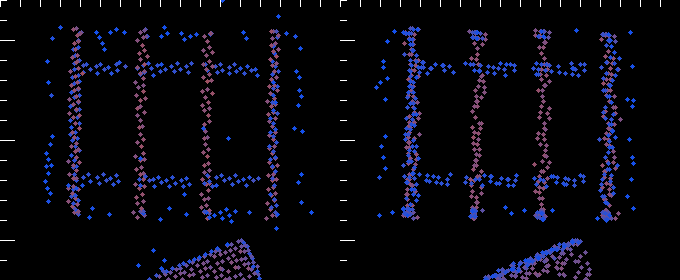

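View pics/o2.png

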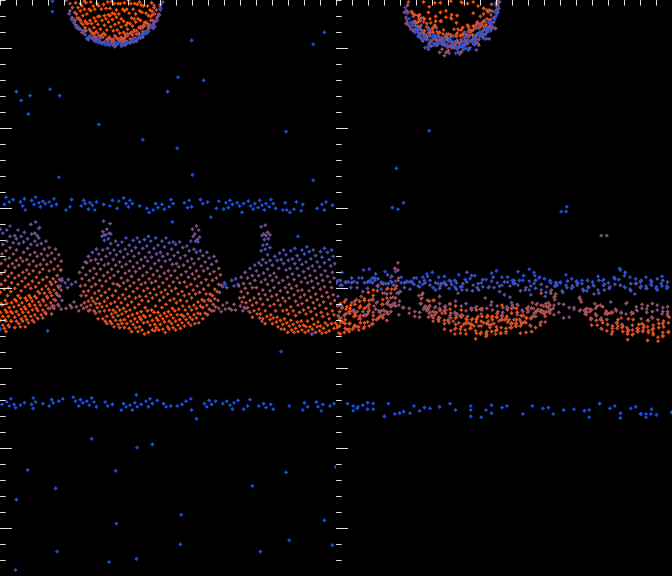

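```bash
cat > rk.py <<'E'
from h import *
import pickle
ang=np.radians(62); rx=np.array([np.cos(ang),np.sin(ang),0]); ry=np.array([-rx[1],rx[0],0]); rz=np.array([0,0,1.])
O=np.array([.55,.175,0])
E
python3 - <<'E'
from rk import *
a=.848*rx+.53*rz; up=-.53*rx+.848*rz
for n in ['top','side']:
    p=pickle.load(open(n+'0.pkl','rb')); C=cloud(p); br=p['img'].astype(int).sum(-1)
    Q=(C-O)@np.array([rx,ry,rz]).T*1000
    m=(abs(Q[...,0])<110)&(abs(Q[...,1])<200)&(Q[...,2]>3)&(br>250)
    P=Q[m]
    fl=P[(P[:,2]<14)]; 
    print(n,'long rods x pct',[ (np.median(fl[(abs(fl[:,0]-c)<12),0]).round(1)) for c in (52,-72)], 'y ext low',np.percentile(fl[(fl[:,0]>-80)&(fl[:,0]<60),1],[0,1,3,97,99,100]).round(1))
    S=P[:,0]*.848+P[:,2]*.53
    for yc in (-89,11,111):
        k=(abs(P[:,1]-yc)<47)&(P[:,2]>28)&(P[:,2]<125)&(P[:,0]>-45)&(P[:,0]<45)
        T=P[k]; s=S[k]; h,e=np.histogram(s,bins=np.arange(-20,70,2)); 
        pk=e[h.argmax()]+1; q=abs(s-pk)<3; F=T[q]; uu=F[:,0]*-.53+F[:,2]*.848
        print(yc,k.sum(),'s',np.median(s[q]).round(1),q.sum(),'y ext',np.percentile(F[:,1],[1,50,99]).round(1),'u ext',np.percentile(uu,[1,99]).round(1),'zmax',np.percentile(T[:,2],98).round(1),
         'pca n',np.linalg.svd(F-F.mean(0))[2][2].round(3))
E
```

```text
top long rods x pct [np.float64(52.1), np.float64(-72.2)] y ext low [-198.5 -195.3 -190.5  160.7  164.   171.1]
-89 356 s 32.5 264 y ext [-131.1  -88.6  -46.6] u ext [13.3 95.4] zmax 96.2 pca n [-0.845  0.007 -0.535]
11 421 s 40.3 273 y ext [-30.9  11.1  52.3] u ext [ 8.4 94.9] zmax 100.4 pca n [-0.846  0.009 -0.533]
111 492 s 47.7 284 y ext [ 68.4 110.6 153.5] u ext [ 6.4 95.7] zmax 103.8 pca n [-0.845  0.003 -0.534]
side long rods x pct [np.float64(49.6), np.float64(-74.1)] y ext low [-198.3 -144.5 -140.8  159.7  162.   162.5]
-89 277 s 20.8 130 y ext [-128.6  -86.6  -44.6] u ext [22.  94.9] zmax 96.1 pca n [ 0.866 -0.004  0.501]
11 331 s 21.1 142 y ext [-32.3  10.3  54.5] u ext [22.8 91.1] zmax 99.4 pca n [ 0.867 -0.003  0.499]
111 412 s 22.6 138 y ext [ 67.2 107.8 156.3] u ext [20.9 92.7] zmax 103.4 pca n [ 0.864 -0.002  0.503]
```

```bash
cat > mv.py <<'E'
from h import *
import sys
# usage: mv.py x y z yaw_deg (tool y direction)
def plan(x,y,z,yaw):
    s=get_state(); R=Ro.from_quat(s['eef_rot']).as_matrix()
    cur=np.degrees(np.arctan2(R[1,1],R[0,1])); 
    d=R.T@(np.array([x,y,z])-s['tool_pos'])*1000
    a=np.radians(yaw); R2=np.array([[-np.sin(a),np.cos(a),0],[np.cos(a),np.sin(a),0],[0,0,-1]]).T
    d2=R2.T@(np.array([x,y,z])-s['tool_pos'])*1000
    print('clk',round(s['clock'],2),'pos',s['tool_pos'].round(4),'yaw',cur.round(2),'open',s['opening'].round(3),'F',s['contact_force'].round(2),'q',s['q'].round(2))
    print('shift cur frame',d.round(1),' in new-yaw frame',d2.round(1),' turn',np.radians(cur-yaw).round(4))
if __name__=='__main__': plan(*map(float,sys.argv[1:5]))
E
python3 mv.py .4474 .2184 .2 62
```

```text
Traceback (most recent call last):
  File "mv.py", line 12, in <module>
    if __name__=='__main__': plan(*map(float,sys.argv[1:5]))
                             ~~~~^^^^^^^^^^^^^^^^^^^^^^^^^^^
  File "mv.py", line 10, in plan
    print('clk',round(s['clock'],2),'pos',s['tool_pos'].round(4),'yaw',cur.round(2),'open',s['opening'].round(3),'F',s['contact_force'].round(2),'q',s['q'].round(2))
                                                                                           ^^^^^^^^^^^^^^^^^^
AttributeError: 'float' object has no attribute 'round'
```

```bash
sed -i "s/s\['opening'\].round(3)/round(s['opening'],3)/" mv.py
python3 mv.py .4474 .2184 .2 62
```

```text
clk 0.95 pos [0.2101 0.5887 0.2387] yaw 70.36 open 0.998 F [-1.09 -0.95  0.17] q [-1.19  0.69 -0.19  1.57  0.16  0.9  -0.22]
shift cur frame [-348.  -269.    38.7]  in new-yaw frame [-383.4 -215.5   38.7]  turn 0.1459
```

Request:
send_rows:
  series:
    - {"turn": 0.146, "grip": 1}
    - {"dx": -32, "dy": -18, "dz": 3.2}
    - {"dx": -32, "dy": -18, "dz": 3.2}
    - {"dx": -32, "dy": -18, "dz": 3.2}
    - {"dx": -32, "dy": -18, "dz": 3.2}
    - {"dx": -32, "dy": -18, "dz": 3.2}
    - {"dx": -32, "dy": -18, "dz": 3.2}
    - {"dx": -32, "dy": -18, "dz": 3.2}
    - {"dx": -32, "dy": -18, "dz": 3.2}
    - {"dx": -32, "dy": -18, "dz": 3.2}
    - {"dx": -32, "dy": -18, "dz": 3.2}
    - {"dx": -32, "dy": -18, "dz": 3.2}
    - {"dx": -32, "dy": -18, "dz": 3.2}
    - {}

```text
schema error: expected keys grip, dx, dy, dz, turn
```

```bash
python3 mv.py .4474 .2184 .068 62; python3 - <<'E'
from h import *
p=snapshot('wrist'); save(p,'w1'); print(p['t'])
E
```

```text
clk 0.95 pos [0.2101 0.5887 0.2387] yaw 70.36 open 0.998 F [-1.09 -0.95  0.17] q [-1.19  0.69 -0.19  1.57  0.16  0.9  -0.22]
shift cur frame [-348.  -269.   170.7]  in new-yaw frame [-383.4 -215.5  170.7]  turn 0.1459
[-0.62478771 -0.04182831  0.39020526]
```

View pics/w1.png

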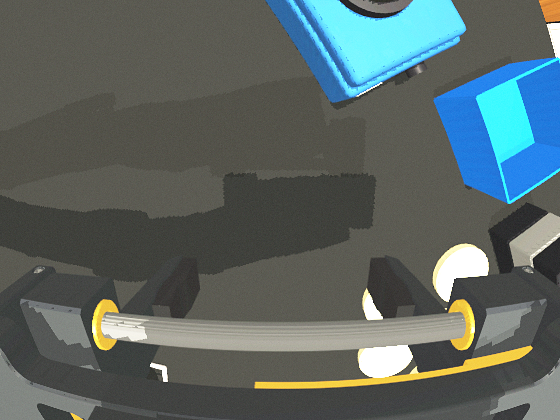

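Every row needs all five keys.

Request:
send_rows:
  series:
    - {"dx": 0, "dy": 0, "dz": 0, "turn": 0.146, "grip": 1}
    - {"dx": -32, "dy": -18, "dz": 3.2, "turn": 0, "grip": 1}
    - {"dx": -32, "dy": -18, "dz": 3.2, "turn": 0, "grip": 1}
    - {"dx": -32, "dy": -18, "dz": 3.2, "turn": 0, "grip": 1}
    - {"dx": -32, "dy": -18, "dz": 3.2, "turn": 0, "grip": 1}
    - {"dx": -32, "dy": -18, "dz": 3.2, "turn": 0, "grip": 1}
    - {"dx": -32, "dy": -18, "dz": 3.2, "turn": 0, "grip": 1}
    - {"dx": -32, "dy": -18, "dz": 3.2, "turn": 0, "grip": 1}
    - {"dx": -32, "dy": -18, "dz": 3.2, "turn": 0, "grip": 1}
    - {"dx": -32, "dy": -18, "dz": 3.2, "turn": 0, "grip": 1}
    - {"dx": -32, "dy": -18, "dz": 3.2, "turn": 0, "grip": 1}
    - {"dx": -32, "dy": -18, "dz": 3.2, "turn": 0, "grip": 1}
    - {"dx": -32, "dy": -18, "dz": 3.2, "turn": 0, "grip": 1}
    - {"dx": 0, "dy": 0, "dz": 0, "turn": 0, "grip": 1}

```text
clock: 2.4
tool_pos: [0.4506, 0.2117, 0.1999]
eef_rot: [0.247, 0.969, -0.002, 0.001]
contact_force: [-0.1, -0.2, 0.2]
opening: 1.0
```

```bash
python3 mv.py .4474 .2184 .068 62; python3 - <<'E'
from h import *
p=snapshot('wrist'); save(p,'w2'); print(p['t'])
E
```

```text
clk 2.4 pos [0.4506 0.2117 0.1999] yaw 61.44 open 1.0 F [-0.09 -0.17  0.19] q [-0.4   0.59 -0.2   1.98  0.21  0.59  0.32]
shift cur frame [  6.4   4.8 131.9]  in new-yaw frame [  6.    4.4 131.9]  turn -0.0098
[-0.40010433 -0.31200587  0.26608438]
```

View pics/w2.png

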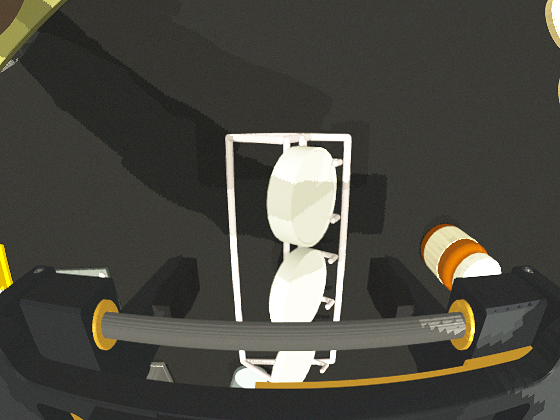

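```bash
cat >> h.py <<'E'
def projf(p,X):
    c=np.array(X)@p['R'].T+p['t']; r=np.linalg.norm(c[...,:2],axis=-1,keepdims=True); th=np.arctan2(r,c[...,2:])
    return c[...,:2]/r*th*f(p)+[p['cx'],p['cy']]
def cloudf(p):
    h,w=p['depth'].shape; u,v=np.meshgrid(np.arange(w)-p['cx'],np.arange(h)-p['cy']); d=p['depth']
    r=np.hypot(u,v)+1e-9; th=r/f(p); k=np.tan(th)*d/r
    W=(np.stack([u*k,v*k,d],-1)-p['t'])@p['R']; W[d==0]=np.nan; return W
E
python3 - <<'E'
from rk import *
p=snapshot('wrist'); s=get_state()
print('tcp',projf(p,s['tool_pos']))
for yc,t in((111,26),(11,19),(-88,12)):
    c=np.array([-7.5+.424*t,yc,52+.265*t])
    W=O+(c[0]*rx+c[1]*ry+c[2]*rz)/1000
    top=O+((-7.5-23.9)*rx+yc*ry+90.2*rz)/1000
    print(yc,projf(p,W),projf(p,top))
C=cloudf(p); Q=(C-O)@np.array([rx,ry,rz]).T*1000
S=Q[...,0]*.848+Q[...,2]*.53
for y0 in (111,11):
    m=(abs(Q[...,0])<60)&(abs(Q[...,1]-y0)<50)&(Q[...,2]>25)&(Q[...,2]<130)
    P=Q[m];s_=S[m]; h,e=np.histogram(s_,bins=np.arange(-20,80,1.)); pk=e[h.argmax()]+.5; k=abs(s_-pk)<2; F=P[k]; uu=F[:,0]*-.53+F[:,2]*.848
    print(y0,m.sum(),np.median(s_[k]).round(1),k.sum(),np.percentile(F[:,1],[.5,99.5]).round(1),np.percentile(uu,[.5,99.5]).round(1),np.linalg.svd(F-F.mean(0),full_matrices=False)[2][2].round(3),'zmax',P[:,2].max())
E
```

```text
tcp [286.61422772 270.72483204]
111 [300.54270634 198.30074277] [259.98207632 207.93994003]
11 [296.14483775 292.42648039] [263.37149358 310.38785242]
-88 [292.28865143 361.35943693] [266.67606955 382.13177516]
111 6106 46.4 3754 [ 68.2 154.2] [ 5.8 93.3] [ 0.849 -0.005  0.528] zmax 105.86531197848488
11 3597 38.8 2383 [-27.   55.7] [ 6.2 93.4] [0.844 0.001 0.537] zmax 101.34601583085696
```

```bash
python3 mv.py .4468 .2174 .068 62
```

```text
clk 2.5 pos [0.4481 0.2172 0.2003] yaw 61.87 open 0.998 F [-0.82  0.97  0.33] q [-0.41  0.59 -0.21  1.98  0.21  0.59  0.32]
shift cur frame [  1.2  -0.5 132.3]  in new-yaw frame [  1.2  -0.4 132.3]  turn -0.0023
```

Request:
send_rows:
  series:
    - {"dx": 1.2, "dy": -0.5, "dz": 30, "turn": 0, "grip": 1}
    - {"dx": 0, "dy": 0, "dz": 30, "turn": 0, "grip": 1}
    - {"dx": 0, "dy": 0, "dz": 30, "turn": 0, "grip": 1}
    - {"dx": 0, "dy": 0, "dz": 20, "turn": 0, "grip": 1}
    - {"dx": 0, "dy": 0, "dz": 12, "turn": 0, "grip": 1}
    - {"dx": 0, "dy": 0, "dz": 10, "turn": 0, "grip": 1}
    - {"dx": 0, "dy": 0, "dz": 0, "turn": 0, "grip": 1}
    - {"dx": 0, "dy": 0, "dz": 0, "turn": 0, "grip": 1}

```text
clock: 3.3
tool_pos: [0.4466, 0.2183, 0.0688]
eef_rot: [0.242, 0.97, 0.0, 0.0]
contact_force: [0.1, 0.1, -0.5]
opening: 1.002
```

```bash
python3 mv.py .4468 .2174 .068 62; python3 - <<'E'
from h import *
p=snapshot('side'); save(p,'s3',(160,110,330,230),4)
E
```

```text
clk 3.3 pos [0.4466 0.2183 0.0688] yaw 62.02 open 1.002 F [ 0.11  0.15 -0.54] q [-0.49  0.82 -0.1   2.08  0.29  0.25  0.25]
shift cur frame [-0.6 -0.7  0.8]  in new-yaw frame [-0.6 -0.7  0.8]  turn 0.0003
```

View pics/s3.png

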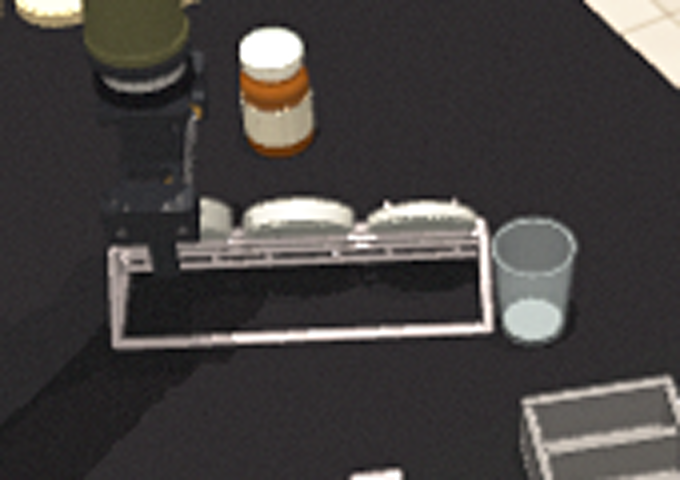

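Request:
send_rows:
  series:
    - {"dx": 0, "dy": 0, "dz": 0, "turn": 0, "grip": 0.6}
    - {"dx": 0, "dy": 0, "dz": 0, "turn": 0, "grip": 0.5}
    - {"dx": 0, "dy": 0, "dz": 0, "turn": 0, "grip": 0.3}
    - {"dx": 0, "dy": 0, "dz": 0, "turn": 0, "grip": 0.1}
    - {"dx": 0, "dy": 0, "dz": 0, "turn": 0, "grip": 0}
    - {"dx": 0, "dy": 0, "dz": 0, "turn": 0, "grip": 0}
    - {"dx": 0, "dy": 0, "dz": 0, "turn": 0, "grip": 0}
  force: 6

```text
clock: 4.05
tool_pos: [0.4477, 0.2198, 0.0687]
eef_rot: [0.241, 0.97, 0.002, 0.001]
contact_force: [1.5, 4.2, 2.2]
opening: 0.485
```

Request:
send_rows:
  series:
    - {"dx": 0, "dy": 0, "dz": -4, "turn": 0, "grip": 0}
    - {"dx": 0, "dy": 0, "dz": -4, "turn": 0, "grip": 0}
    - {"dx": 0, "dy": 0, "dz": -4, "turn": 0, "grip": 0}
    - {"dx": 0, "dy": 0, "dz": -4, "turn": 0, "grip": 0}
    - {"dx": 0, "dy": 0, "dz": 0, "turn": 0, "grip": 0}
  force: 8

```text
clock: 4.55
tool_pos: [0.4464, 0.2174, 0.0849]
eef_rot: [0.242, 0.97, -0.0, 0.0]
contact_force: [0.6, 1.2, 1.5]
opening: 0.43
```

```bash
python3 - <<'E'
from h import *
p=snapshot('side'); save(p,'s4',(160,110,330,230),4)
p=snapshot('top'); save(p,'t4',(150,140,270,270),4)
E
```

```text
(no output)
```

View pics/s4.png

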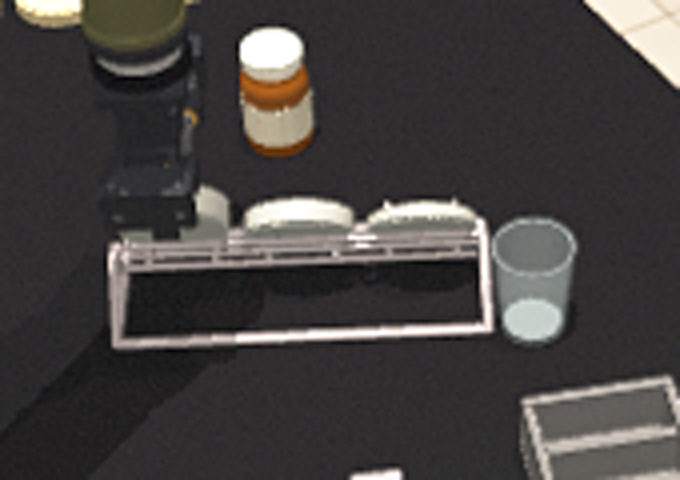

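Request:
send_rows:
  series:
    - {"dx": 0, "dy": 0, "dz": -6, "turn": 0, "grip": 0}
    - {"dx": 0, "dy": 0, "dz": -6, "turn": 0, "grip": 0}
    - {"dx": 0, "dy": 0, "dz": -6, "turn": 0, "grip": 0}
    - {"dx": 0, "dy": 0, "dz": -6, "turn": 0, "grip": 0}
    - {"dx": 0, "dy": 0, "dz": -6, "turn": 0, "grip": 0}
    - {"dx": 0, "dy": 0, "dz": -6, "turn": 0, "grip": 0}
    - {"dx": 0, "dy": 0, "dz": 0, "turn": 0, "grip": 0}
  force: 10

```text
clock: 5.35
tool_pos: [0.4466, 0.2177, 0.1211]
eef_rot: [0.242, 0.97, 0.0, 0.0]
contact_force: [1.2, 1.7, 0.6]
opening: 0.339
```

```bash
python3 - <<'E'
from h import *
p=snapshot('side'); save(p,'s5',(160,110,330,230),4)
E
```

```text
(no output)
```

View pics/s5.png

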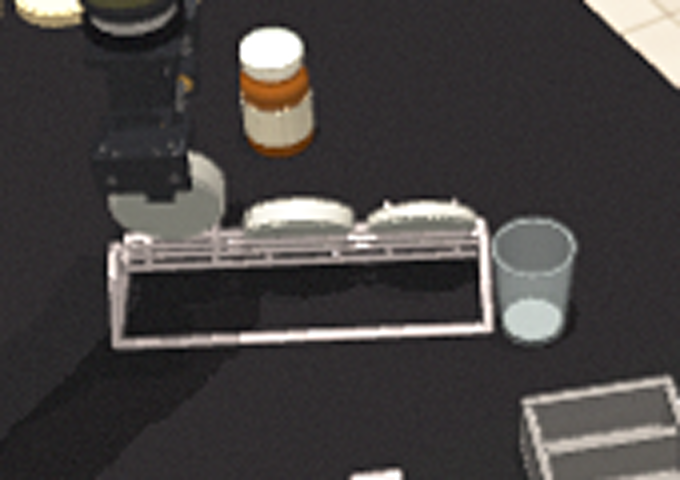

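Request:
send_rows:
  series:
    - {"dx": 0, "dy": 0, "dz": -15, "turn": 0, "grip": 0}
    - {"dx": 0, "dy": 0, "dz": -15, "turn": 0, "grip": 0}
    - {"dx": 0, "dy": 0, "dz": -15, "turn": 0, "grip": 0}
    - {"dx": 0, "dy": 0, "dz": -15, "turn": 0, "grip": 0}
    - {"dx": 0, "dy": 0, "dz": 0, "turn": 0, "grip": 0}
  force: 20

```text
clock: 5.9
tool_pos: [0.4468, 0.2177, 0.1813]
eef_rot: [0.242, 0.97, 0.0, 0.001]
contact_force: [0.2, 0.8, -0.8]
opening: 0.304
```

```bash
python3 mv.py .4557 -.1064 .18 67;  python3 - <<'E'
from h import *
import pickle
for n in ['side','top','wrist']:
    p=snapshot(n); pickle.dump(p,open(n+'6.pkl','wb')); save(p,n+'6',None if n=='wrist' else (150,80,330,230),1 if n=='wrist' else 4)
E
```

```text
clk 5.9 pos [0.4468 0.2177 0.1813] yaw 61.97 open 0.304 F [ 0.21  0.77 -0.8 ] q [-0.42  0.62 -0.2   2.01  0.23  0.54  0.3 ]
shift cur frame [-160.1 -281.9    1.2]  in new-yaw frame [-134.8 -294.8    1.3]  turn -0.0878
```

View pics/side6.png

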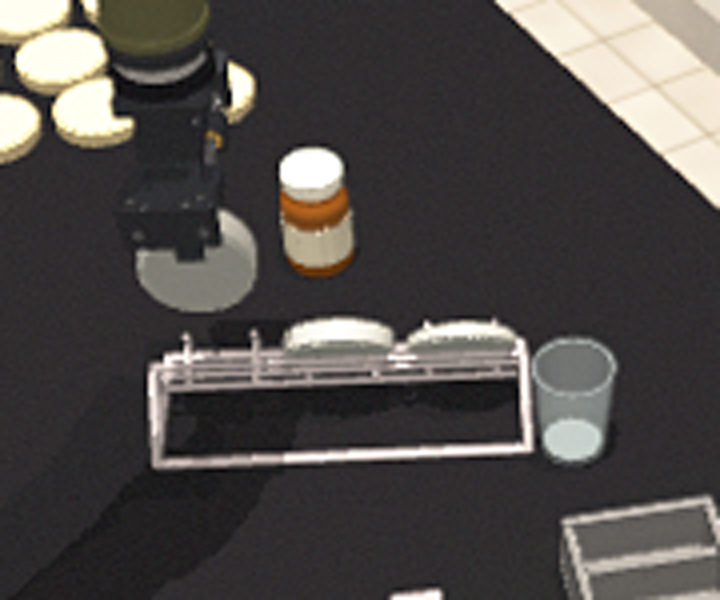

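View pics/wrist6.png

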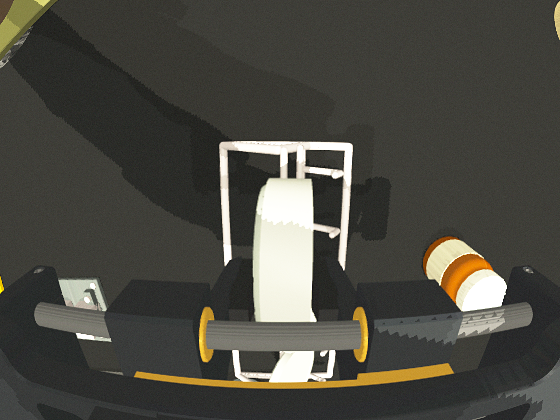

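```bash
cat > dm.py <<'E'
from h import *
import pickle
from scipy.optimize import least_squares
def dishrel(ps=None):
    """centre of held dish relative to TCP in tool frame, via side & wrist clouds"""
    s=get_state(); R=Ro.from_quat(s['eef_rot']).as_matrix()
    for n in ['side','wrist']:
        p=snapshot(n); C=cloudf(p) if n=='wrist' else cloud(p)
        T=(C-s['tool_pos'])@R*1000   # tool coords
        br=p['img'].astype(int)
        col=(br.min(-1)>90)&(br.max(-1)-br.min(-1)<45)
        m=(np.abs(T[...,0])<58)&(np.abs(T[...,1])<20)&(T[...,2]>-70)&(T[...,2]<75)&col
        m=cv2.morphologyEx(m.astype(np.uint8),cv2.MORPH_OPEN,np.ones((2,2)))>0
        P=T[m]
        if len(P)<30: print(n,'few',len(P)); continue
        print(n,len(P),'x',np.percentile(P[:,0],[1,99]).round(1),'y',np.percentile(P[:,1],[2,50,98]).round(1),'z',np.percentile(P[:,2],[1,99]).round(1))
        if n=='wrist':
            q=P[(P[:,0]>20)]
            rim=q
        else:
            # outline: boundary points by angle in (x,z), lower half
            g=P.mean(0); a=np.arctan2(P[:,2]-g[2],P[:,0]-g[0]); r=np.hypot(P[:,2]-g[2],P[:,0]-g[0]); rim=[]
            for b in np.arange(-np.pi,np.pi,.12):
                k=np.where((a>=b)&(a<b+.12))[0]
                if len(k): rim.append(P[k[r[k].argmax()]])
            rim=np.array(rim); rim=rim[(rim[:,2]>0)|(abs(rim[:,0])>25)]
        fit=least_squares(lambda c:np.hypot(rim[:,0]-c[0],rim[:,2]-c[1])-(45 if n=='wrist' else 44.2),[0,5],loss='soft_l1')
        print('  circle centre tool x,z',fit.x.round(1),'rms',np.sqrt(np.mean(fit.fun**2)).round(2),len(rim))
if __name__=='__main__': dishrel()
E
python3 dm.py
```

```text
side 419 x [nan nan] y [nan nan nan] z [nan nan]Traceback (most recent call last):
  File "dm.py", line 29, in <module>
    if __name__=='__main__': dishrel()
                             ~~~~~~~^^
  File "dm.py", line 26, in dishrel
    rim=np.array(rim); rim=rim[(rim[:,2]>0)|(abs(rim[:,0])>25)]
                                ~~~^^^^^
IndexError: too many indices for array: array is 1-dimensional, but 2 were indexed
```

```bash
sed -i 's/        P=T\[m\]/        P=T[m]; P=P[np.isfinite(P).all(1)]/' dm.py; python3 dm.py
```

```text
side 419 x [-45.   40.2] y [-15.4  -9.9 171.7] z [-13.9 181.9]
  circle centre tool x,z [-1.3 19.6] rms 40.03 50
wrist 8054 x [-13.2  44.4] y [-12.3   0.2  13. ] z [-27.  133.9]
  circle centre tool x,z [-0.7 19. ] rms 6.36 4104
```

```bash
sed -i '/MORPH_OPEN/d' dm.py; sed -i "s/P=P\[np.isfinite(P).all(1)\]/P=P[np.isfinite(P).all(1)]; P=P[(np.hypot(P[:,0],P[:,2]-10)<62)]/" dm.py; python3 dm.py
```

```text
side 425 x [-44.9  41.6] y [-15.3 -10.1   9.8] z [-19.1  59.2]
  circle centre tool x,z [-1.3 17.9] rms 11.78 48
wrist 8093 x [-11.4  44.3] y [-12.8  -0.2  11.9] z [-26.8  19. ]
  circle centre tool x,z [-0.7 19.1] rms 1.26 4176
```

Request:
send_rows:
  series:
    - {"dx": 0, "dy": 0, "dz": 0, "turn": -0.088, "grip": 0}
    - {"dx": -11.2, "dy": -24.6, "dz": 0, "turn": 0, "grip": 0}
    - {"dx": -11.2, "dy": -24.6, "dz": 0, "turn": 0, "grip": 0}
    - {"dx": -11.2, "dy": -24.6, "dz": 0, "turn": 0, "grip": 0}
    - {"dx": -11.2, "dy": -24.6, "dz": 0, "turn": 0, "grip": 0}
    - {"dx": -11.2, "dy": -24.6, "dz": 0, "turn": 0, "grip": 0}
    - {"dx": -11.2, "dy": -24.6, "dz": 0, "turn": 0, "grip": 0}
    - {"dx": -11.2, "dy": -24.6, "dz": 0, "turn": 0, "grip": 0}
    - {"dx": -11.2, "dy": -24.6, "dz": 0, "turn": 0, "grip": 0}
    - {"dx": -11.2, "dy": -24.6, "dz": 0, "turn": 0, "grip": 0}
    - {"dx": -11.2, "dy": -24.6, "dz": 0, "turn": 0, "grip": 0}
    - {"dx": -11.2, "dy": -24.6, "dz": 0, "turn": 0, "grip": 0}
    - {"dx": -11.2, "dy": -24.6, "dz": 0, "turn": 0, "grip": 0}
    - {"dx": 0, "dy": 0, "dz": 0, "turn": 0, "grip": 0}
    - {"dx": 0, "dy": 0, "dz": 0, "turn": 0, "grip": 0}

```text
clock: 7.8
tool_pos: [0.4548, -0.1067, 0.18]
eef_rot: [0.2, 0.98, 0.0, -0.0]
contact_force: [-0.6, 1.0, -1.0]
opening: 0.298
```

```bash
python3 mv.py .4558 -.1066 .11 67;  python3 dm.py; python3 - <<'E'
from h import *
import pickle
for n in ['wrist']:
    p=snapshot(n); pickle.dump(p,open(n+'7.pkl','wb')); save(p,n+'7')
    C=cloudf(p); br=p['img'].astype(int).sum(-1)
    m=(abs(C[...,0]-.4558)<.07)&(abs(C[...,1]+.1066)<.07)&(C[...,2]>.036)&(C[...,2]<.052)
    P=C[m]; r=cv2.minAreaRect((P[:,:2]*1000).astype(np.float32)); print('jaws',m.sum(),r,np.median(P[:,2]))
    m=(abs(C[...,0]-.4558)<.08)&(abs(C[...,1]+.1066)<.08)&(C[...,2]>.004)&(C[...,2]<.052)
    P=C[m]; r=cv2.minAreaRect((P[:,:2]*1000).astype(np.float32)); print('base',m.sum(),r)
E
```

```text
clk 7.8 pos [ 0.4548 -0.1067  0.18  ] yaw 66.95 open 0.298 F [-0.62  0.98 -1.03] q [ 0.33  0.6  -0.31  2.09  0.36  0.51  0.93]
shift cur frame [-0.9  0.5 70. ]  in new-yaw frame [-0.9  0.5 70. ]  turn -0.0008
side 279 x [-42.6  43.2] y [-14.5  -9.5   6.5] z [-8.7 56.1]
  circle centre tool x,z [-0.1 12.1] rms 13.22 46
wrist 8104 x [-11.1  44.7] y [-11.9   0.9  12.7] z [-26.7  19. ]
  circle centre tool x,z [-0.3 19.1] rms 1.28 4245
jaws 1403 ((455.9344177246094, -107.37743377685547), (82.9457015991211, 36.6326904296875), 67.02903747558594) 0.04448464660343552
base 5917 ((455.4898986816406, -107.06511688232422), (100.42613220214844, 99.9366455078125), 67.06926727294922)
```

View pics/wrist7.png

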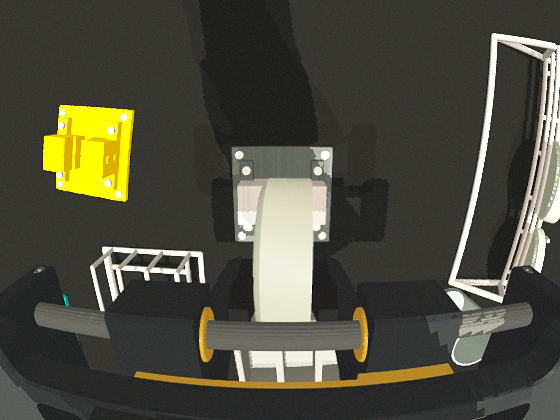

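Request:
send_rows:
  series:
    - {"dx": -0.5, "dy": 0.2, "dz": 25, "turn": 0, "grip": 0}
    - {"dx": 0, "dy": 0, "dz": 25, "turn": 0, "grip": 0}
    - {"dx": 0, "dy": 0, "dz": 14, "turn": 0, "grip": 0}
    - {"dx": 0, "dy": 0, "dz": 2, "turn": 0, "grip": 0}
    - {"dx": 0, "dy": 0, "dz": 1, "turn": 0, "grip": 0}
    - {"dx": 0, "dy": 0, "dz": 1, "turn": 0, "grip": 0}
    - {"dx": 0, "dy": 0, "dz": 1, "turn": 0, "grip": 0}

```text
clock: 8.65
tool_pos: [0.4561, -0.1064, 0.112]
eef_rot: [0.199, 0.98, 0.0, 0.001]
contact_force: [-0.9, -0.3, -0.9]
opening: 0.297
```

```bash
python3 mv.py .4558 -.1070 .106 67; python3 dm.py
```

```text
clk 8.65 pos [ 0.4561 -0.1064  0.112 ] yaw 67.04 open 0.297 F [-0.91 -0.28 -0.9 ] q [ 0.26  0.72 -0.2   2.14  0.44  0.32  0.85]
shift cur frame [ 0.  -0.7  6. ]  in new-yaw frame [ 0.  -0.7  6. ]  turn 0.0008
side 240 x [-38.8  43.2] y [-19.   -9.8   8.7] z [-9.3 70.1]
  circle centre tool x,z [-0.7 14.2] rms 13.33 48
wrist 8145 x [-11.1  44.6] y [-13.1  -0.5  11.7] z [-26.5  21.5]
  circle centre tool x,z [-0.4 19.4] rms 1.26 4237
```

Request:
send_rows:
  series:
    - {"dx": 0, "dy": 0, "dz": 1, "turn": 0, "grip": 0}
    - {"dx": 0, "dy": 0, "dz": 1, "turn": 0, "grip": 0}
    - {"dx": 0, "dy": 0, "dz": 1, "turn": 0, "grip": 0}
    - {"dx": 0, "dy": 0, "dz": 1, "turn": 0, "grip": 0}
    - {"dx": 0, "dy": 0, "dz": 0, "turn": 0, "grip": 0}

```text
clock: 9.25
tool_pos: [0.4558, -0.1066, 0.1077]
eef_rot: [0.199, 0.98, -0.0, 0.0]
contact_force: [-0.7, -0.2, 5.7]
opening: 0.296
```

Request:
send_rows:
  series:
    - {"dx": 0, "dy": 0, "dz": 0.7, "turn": 0, "grip": 0}
    - {"dx": 0, "dy": 0, "dz": 0.7, "turn": 0, "grip": 0}
    - {"dx": 0, "dy": 0, "dz": 0, "turn": 0, "grip": 0}

```text
clock: 9.55
tool_pos: [0.4567, -0.1065, 0.1074]
eef_rot: [0.199, 0.98, 0.0, 0.002]
contact_force: [-1.3, -0.3, 17.0]
opening: 0.294
```

```bash
python3 mv.py .4558 -.1070 .106 67; python3 dm.py; python3 - <<'E'
from h import *
p=snapshot('side'); save(p,'s8',(200,180,320,280),5)
E
```

```text
clk 9.55 pos [ 0.4567 -0.1065  0.1074] yaw 67.04 open 0.294 F [-1.27 -0.3  16.97] q [ 0.25  0.73 -0.19  2.14  0.44  0.3   0.85]
shift cur frame [ 0.6 -0.8  1.4]  in new-yaw frame [ 0.6 -0.8  1.4]  turn 0.0008
side 242 x [-39.5  43.8] y [-18.   -9.9   9. ] z [-9.5 65.7]
  circle centre tool x,z [ 0.4 17.2] rms 12.72 46
wrist 8226 x [-11.1  45. ] y [-13.   -0.3  11.9] z [-26.9  21.5]
  circle centre tool x,z [-0.  18.9] rms 1.26 4294
```

View pics/s8.png

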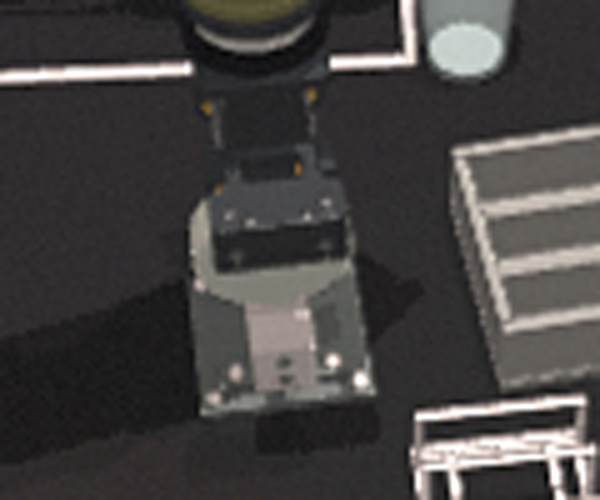

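Request:
send_rows:
  series:
    - {"dx": 0, "dy": 0, "dz": -10, "turn": 0, "grip": 0}
    - {"dx": 0, "dy": 0, "dz": -30, "turn": 0, "grip": 0}
    - {"dx": 0, "dy": 0, "dz": -30, "turn": 0, "grip": 0}
    - {"dx": 0, "dy": 0, "dz": -12, "turn": -0.06, "grip": 0}
    - {"dx": 0, "dy": 0, "dz": 0, "turn": 0, "grip": 0}

```text
clock: 10.2
tool_pos: [0.4565, -0.1067, 0.1895]
eef_rot: [0.17, 0.985, 0.0, 0.002]
contact_force: [-0.3, 0.3, -1.0]
opening: 0.295
```

```bash
python3 mv.py .640 -.1157 .18 70.4; python3 dm.py
```

```text
clk 10.2 pos [ 0.4565 -0.1067  0.1895] yaw 70.46 open 0.295 F [-0.34  0.26 -0.97] q [ 0.35  0.59 -0.34  2.07  0.37  0.54  0.97]
shift cur frame [-175.9   52.9   10.2]  in new-yaw frame [-175.9   53.1    9.5]  turn 0.0011
side 317 x [-40.2  43.2] y [-13.9 -10.3   8.3] z [-12.4  57.2]
  circle centre tool x,z [-0.2 12.8] rms 12.71 45
wrist 8154 x [-10.6  45.4] y [-13.   -0.2  11.7] z [-25.6  20.5]
  circle centre tool x,z [ 0.3 20.2] rms 1.23 4355
```

Request:
send_rows:
  series:
    - {"dx": -22, "dy": 6.6, "dz": 0, "turn": 0, "grip": 0}
    - {"dx": -22, "dy": 6.6, "dz": 0, "turn": 0, "grip": 0}
    - {"dx": -22, "dy": 6.6, "dz": 0, "turn": 0, "grip": 0}
    - {"dx": -22, "dy": 6.6, "dz": 0, "turn": 0, "grip": 0}
    - {"dx": -22, "dy": 6.6, "dz": 0, "turn": 0, "grip": 0}
    - {"dx": -22, "dy": 6.6, "dz": 0, "turn": 0, "grip": 0}
    - {"dx": -22, "dy": 6.6, "dz": 0, "turn": 0, "grip": 0}
    - {"dx": -22, "dy": 6.6, "dz": 0, "turn": 0, "grip": 0}
    - {"dx": 0, "dy": 0, "dz": 0, "turn": 0, "grip": 0}

```text
clock: 11.2
tool_pos: [0.6408, -0.115, 0.1859]
eef_rot: [0.17, 0.985, 0.0, -0.0]
contact_force: [0.0, 0.7, -0.3]
opening: 0.297
```

```bash
cat > bx.py <<'E'
from h import *
p=snapshot('wrist'); save(p,'wbox')
C=cloudf(p); b=np.radians(70.4); X=np.array([np.cos(b),np.sin(b)]);Y=np.array([-X[1],X[0]])
Q=(C[...,:2]-[.625,-.158])@np.array([X,Y]).T*1000; z=C[...,2]
m=(abs(Q[...,0])<85)&(abs(Q[...,1])<75)&(z>.048)&(z<.062)
P=Q[m]
h,e=np.histogram(P[:,0],bins=np.arange(-85,86,2)); print(list(zip(e[:-1].astype(int),h)))
h,e=np.histogram(P[:,1],bins=np.arange(-75,76,3)); print(list(zip(e[:-1].astype(int),h)))
r=cv2.minAreaRect(P.astype(np.float32)); print(r)
E
python3 mv.py .640 -.1157 .18 70.4; python3 bx.py
```

```text
clk 11.2 pos [ 0.6408 -0.115   0.1859] yaw 70.44 open 0.297 F [ 0.02  0.69 -0.33] q [ 0.3   0.8  -0.36  1.53  0.33  0.88  1.05]
shift cur frame [ 0.5 -0.9  5.9]  in new-yaw frame [ 0.5 -0.9  5.9]  turn 0.0007
[(np.int64(-85), np.int64(0)), (np.int64(-83), np.int64(0)), (np.int64(-81), np.int64(0)), (np.int64(-79), np.int64(0)), (np.int64(-77), np.int64(0)), (np.int64(-75), np.int64(0)), (np.int64(-73), np.int64(2)), (np.int64(-71), np.int64(144)), (np.int64(-69), np.int64(226)), (np.int64(-67), np.int64(245)), (np.int64(-65), np.int64(438)), (np.int64(-63), np.int64(90)), (np.int64(-61), np.int64(37)), (np.int64(-59), np.int64(45)), (np.int64(-57), np.int64(40)), (np.int64(-55), np.int64(39)), (np.int64(-53), np.int64(41)), (np.int64(-51), np.int64(40)), (np.int64(-49), np.int64(42)), (np.int64(-47), np.int64(39)), (np.int64(-45), np.int64(39)), (np.int64(-43), np.int64(41)), (np.int64(-41), np.int64(39)), (np.int64(-39), np.int64(46)), (np.int64(-37), np.int64(37)), (np.int64(-35), np.int64(41)), (np.int64(-33), np.int64(39)), (np.int64(-31), np.int64(34)), (np.int64(-29), np.int64(
[... 2623 characters left out ...]
, np.int64(89)), (np.int64(18), np.int64(92)), (np.int64(21), np.int64(92)), (np.int64(24), np.int64(116)), (np.int64(27), np.int64(120)), (np.int64(30), np.int64(127)), (np.int64(33), np.int64(114)), (np.int64(36), np.int64(135)), (np.int64(39), np.int64(120)), (np.int64(42), np.int64(129)), (np.int64(45), np.int64(144)), (np.int64(48), np.int64(326)), (np.int64(51), np.int64(537)), (np.int64(54), np.int64(578)), (np.int64(57), np.int64(131)), (np.int64(60), np.int64(0)), (np.int64(63), np.int64(0)), (np.int64(66), np.int64(0)), (np.int64(69), np.int64(0)), (np.int64(72), np.int64(0))]
((-0.45456695556640625, -0.4791450500488281), (116.54718017578125, 141.86074829101562), 89.67066955566406)
```

View pics/wbox.png

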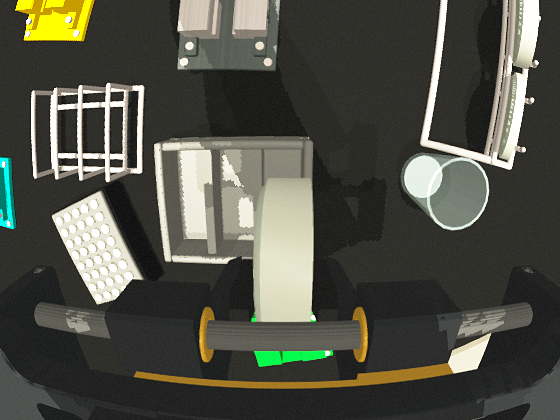

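Request:
send_rows:
  series:
    - {"dx": 0, "dy": -1.2, "dz": 25, "turn": 0, "grip": 0}
    - {"dx": 0, "dy": 0, "dz": 25, "turn": 0, "grip": 0}
    - {"dx": 0, "dy": 0, "dz": 25, "turn": 0, "grip": 0}
    - {"dx": 0, "dy": 0, "dz": 20, "turn": 0, "grip": 0}
    - {"dx": 0, "dy": 0, "dz": 10, "turn": 0, "grip": 0}
    - {"dx": 0, "dy": 0, "dz": 2, "turn": 0, "grip": 0}
    - {"dx": 0, "dy": 0, "dz": 2, "turn": 0, "grip": 0}
    - {"dx": 0, "dy": 0, "dz": 1, "turn": 0, "grip": 0}
    - {"dx": 0, "dy": 0, "dz": 1, "turn": 0, "grip": 0}
    - {"dx": 0, "dy": 0, "dz": 0, "turn": 0, "grip": 0}

```text
clock: 12.25
tool_pos: [0.6389, -0.1167, 0.0774]
eef_rot: [0.17, 0.986, 0.0, 0.0]
contact_force: [-0.4, 0.1, 0.1]
opening: 0.302
```

Request:
send_rows:
  series:
    - {"dx": 0, "dy": 0, "dz": 2, "turn": 0, "grip": 0}
    - {"dx": 0, "dy": 0, "dz": 1, "turn": 0, "grip": 0}
    - {"dx": 0, "dy": 0, "dz": 1, "turn": 0, "grip": 0}
    - {"dx": 0, "dy": 0, "dz": 1, "turn": 0, "grip": 0}
    - {"dx": 0, "dy": 0, "dz": 0, "turn": 0, "grip": 0}

```text
clock: 12.75
tool_pos: [0.6392, -0.1163, 0.0725]
eef_rot: [0.17, 0.986, 0.0, 0.001]
contact_force: [0.0, 1.0, 4.2]
opening: 0.296
```

Request:
send_rows:
  series:
    - {"dx": 0, "dy": 0, "dz": 0, "turn": 0, "grip": 0.36}
    - {"dx": 0, "dy": 0, "dz": 0, "turn": 0, "grip": 0.45}
    - {"dx": 0, "dy": 0, "dz": 0, "turn": 0, "grip": 0.6}
    - {"dx": 0, "dy": 0, "dz": 0, "turn": 0, "grip": 0.6}
    - {"dx": 0, "dy": 0, "dz": -10, "turn": 0, "grip": 0.6}
    - {"dx": 0, "dy": 0, "dz": -30, "turn": 0, "grip": 0.6}
    - {"dx": 0, "dy": 0, "dz": -30, "turn": 0, "grip": 0.6}
    - {"dx": 0, "dy": 0, "dz": -30, "turn": 0, "grip": 0.7}
    - {"dx": 0, "dy": 0, "dz": -20, "turn": 0.146, "grip": 1}
    - {"dx": 0, "dy": 0, "dz": 0, "turn": 0, "grip": 1}
  force: 20

```text
clock: 13.75
tool_pos: [0.6409, -0.1166, 0.196]
eef_rot: [0.242, 0.97, 0.001, 0.004]
contact_force: [-0.3, 0.8, 0.4]
opening: 0.847
```

```bash
python3 - <<'E'
from h import *
p=snapshot('wrist'); save(p,'w9'); p=snapshot('side'); save(p,'s9',(240,150,380,310),4)
from rk import *
c=-7.8-8+2
for y,c in((11,-15),(-88,-19)): print((O+(c*rx+y*ry)/1000).round(4))
E
python3 mv.py .5523 .1669 .19 62
```

```text
[0.5332 0.1669 0.    ]
[0.6188 0.1169 0.    ]
clk 13.85 pos [ 0.6386 -0.1167  0.1923] yaw 62.25 open 0.937 F [0.45 0.18 0.45] q [ 0.28  0.79 -0.32  1.53  0.3   0.87  0.94]
shift cur frame [208.4 210.8   2.1]  in new-yaw frame [209.3 209.9   2.3]  turn 0.0044
```

View pics/s9.png

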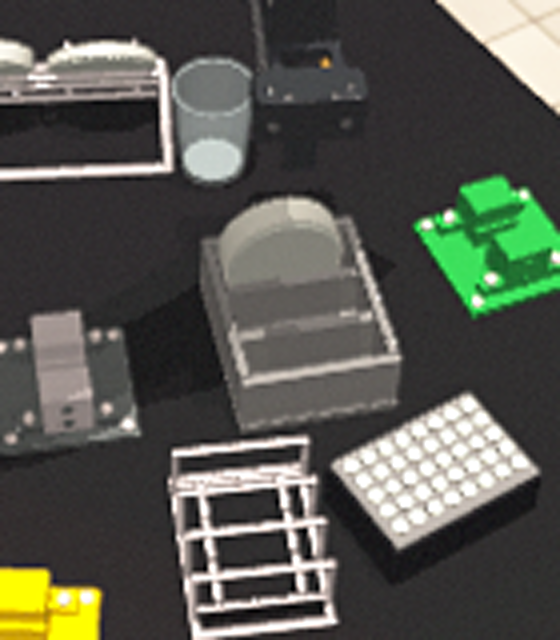

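```bash
python3 mv.py .6188 .1169 .19 62
```

```text
clk 13.85 pos [ 0.6386 -0.1167  0.1923] yaw 62.25 open 0.937 F [0.45 0.18 0.45] q [ 0.28  0.79 -0.32  1.53  0.3   0.87  0.94]
shift cur frame [126.2 197.5   2.2]  in new-yaw frame [127.1 197.    2.3]  turn 0.0044
```

Request:
send_rows:
  series:
    - {"dx": 14.1, "dy": 21.9, "dz": 0, "turn": 0.004, "grip": 1}
    - {"dx": 14.1, "dy": 21.9, "dz": 0, "turn": 0, "grip": 1}
    - {"dx": 14.1, "dy": 21.9, "dz": 0, "turn": 0, "grip": 1}
    - {"dx": 14.1, "dy": 21.9, "dz": 0, "turn": 0, "grip": 1}
    - {"dx": 14.1, "dy": 21.9, "dz": 0, "turn": 0, "grip": 1}
    - {"dx": 14.1, "dy": 21.9, "dz": 0, "turn": 0, "grip": 1}
    - {"dx": 14.1, "dy": 21.9, "dz": 0, "turn": 0, "grip": 1}
    - {"dx": 14.1, "dy": 21.9, "dz": 0, "turn": 0, "grip": 1}
    - {"dx": 14.1, "dy": 21.9, "dz": 0, "turn": 0, "grip": 1}
    - {"dx": 0, "dy": 0, "dz": 0, "turn": 0, "grip": 1}
    - {"dx": 0, "dy": 0, "dz": 0, "turn": 0, "grip": 1}

```text
clock: 14.95
tool_pos: [0.6187, 0.1168, 0.1906]
eef_rot: [0.242, 0.97, -0.001, -0.001]
contact_force: [1.0, -1.6, -0.4]
opening: 1.005
```

```bash
python3 mv.py .6188 .1169 .068 62; python3 - <<'E'
from rk import *
p=snapshot('wrist'); save(p,'w10')
C=cloudf(p); Q=(C-O)@np.array([rx,ry,rz]).T*1000
S=Q[...,0]*.848+Q[...,2]*.53
for y0 in (11,-88):
    m=(abs(Q[...,0])<60)&(abs(Q[...,1]-y0)<50)&(Q[...,2]>25)&(Q[...,2]<130)
    P=Q[m];s_=S[m]; h,e=np.histogram(s_,bins=np.arange(-20,80,1.)); pk=e[h.argmax()]+.5; k=abs(s_-pk)<2; F=P[k]; uu=F[:,0]*-.53+F[:,2]*.848
    print(y0,m.sum(),np.median(s_[k]).round(1),k.sum(),np.percentile(F[:,1],[.5,99.5]).round(1),np.percentile(uu,[.5,99.5]).round(1),np.linalg.svd(F-F.mean(0),full_matrices=False)[2][2].round(3),'zmax',P[:,2].max())
E
```

```text
clk 14.95 pos [0.6187 0.1168 0.1906] yaw 62.03 open 1.005 F [ 0.96 -1.65 -0.44] q [-0.1   0.76 -0.29  1.59  0.27  0.83  0.59]
shift cur frame [ -0.3   0.4 122.6]  in new-yaw frame [-1.000e-01  2.000e-01  1.226e+02]  turn 0.0005
11 6149 38.8 4416 [-32.2  53.1] [ 6.5 94. ] [ 0.846 -0.005  0.533] zmax 101.48193635232987
-88 4959 31.2 3817 [-131.6  -45.2] [10.7 93.9] [-0.852  0.003 -0.523] zmax 97.84144537436397
```

View pics/w10.png

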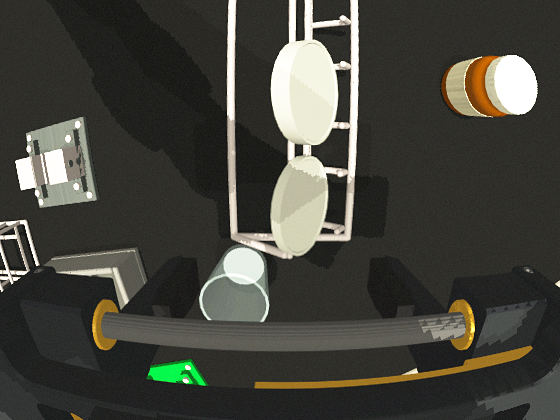

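Request:
send_rows:
  series:
    - {"dx": 0, "dy": 0, "dz": 30, "turn": 0, "grip": 0.9}
    - {"dx": 0, "dy": 0, "dz": 30, "turn": 0, "grip": 0.9}
    - {"dx": 0, "dy": 0, "dz": 30, "turn": 0, "grip": 0.9}
    - {"dx": 0, "dy": 0, "dz": 20, "turn": 0, "grip": 0.9}
    - {"dx": 0, "dy": 0, "dz": 12, "turn": 0, "grip": 0.9}
    - {"dx": 0, "dy": 0, "dz": 0, "turn": 0, "grip": 0.6}
    - {"dx": 0, "dy": 0, "dz": 0, "turn": 0, "grip": 0.4}
    - {"dx": 0, "dy": 0, "dz": 0, "turn": 0, "grip": 0.2}
    - {"dx": 0, "dy": 0, "dz": 0, "turn": 0, "grip": 0}
    - {"dx": 0, "dy": 0, "dz": 0, "turn": 0, "grip": 0}
    - {"dx": 0, "dy": 0, "dz": 0, "turn": 0, "grip": 0}
  force: 6

```text
clock: 16.1
tool_pos: [0.6197, 0.1171, 0.0704]
eef_rot: [0.243, 0.97, 0.0, 0.0]
contact_force: [0.7, 0.5, -0.8]
opening: 0.38
```

Request:
send_rows:
  series:
    - {"dx": 0, "dy": 0, "dz": 1, "turn": 0, "grip": 0}
    - {"dx": 0, "dy": 0, "dz": 0, "turn": 0, "grip": 0}

```text
clock: 16.3
tool_pos: [0.6199, 0.1172, 0.0693]
eef_rot: [0.243, 0.97, 0.0, 0.0]
contact_force: [0.3, 0.7, 3.2]
opening: 0.289
```

Request:
send_rows:
  series:
    - {"dx": 0, "dy": 0, "dz": -4, "turn": 0, "grip": 0}
    - {"dx": 0, "dy": 0, "dz": -4, "turn": 0, "grip": 0}
    - {"dx": 0, "dy": 0, "dz": -4, "turn": 0, "grip": 0}
    - {"dx": 0, "dy": 0, "dz": -4, "turn": 0, "grip": 0}
    - {"dx": 0, "dy": 0, "dz": -6, "turn": 0, "grip": 0}
    - {"dx": 0, "dy": 0, "dz": -6, "turn": 0, "grip": 0}
    - {"dx": 0, "dy": 0, "dz": 0, "turn": 0, "grip": 0}
  force: 8

```text
clock: 17.0
tool_pos: [0.6201, 0.1172, 0.0981]
eef_rot: [0.243, 0.97, 0.001, 0.001]
contact_force: [1.0, 1.5, 0.6]
opening: 0.194
```

```bash
python3 - <<'E'
from h import *
p=snapshot('side'); save(p,'s11',(190,110,330,230),4)
E
```

```text
(no output)
```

View pics/s11.png

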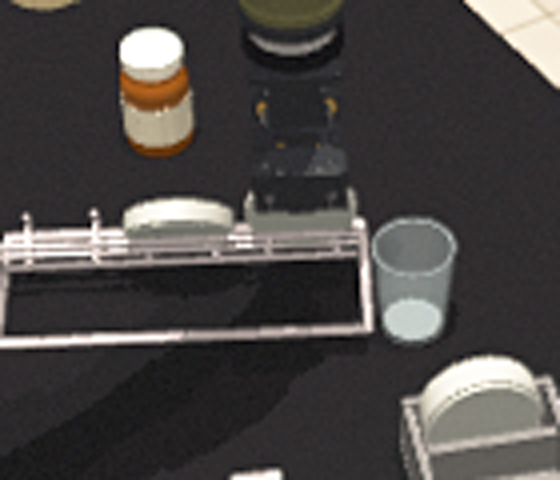

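Request:
send_rows:
  series:
    - {"dx": 0, "dy": 0, "dz": -6, "turn": 0, "grip": 0}
    - {"dx": 0, "dy": 0, "dz": -6, "turn": 0, "grip": 0}
    - {"dx": 0, "dy": 0, "dz": -8, "turn": 0, "grip": 0}
    - {"dx": 0, "dy": 0, "dz": -10, "turn": 0, "grip": 0}
    - {"dx": 0, "dy": 0, "dz": -15, "turn": 0, "grip": 0}
    - {"dx": 0, "dy": 0, "dz": -15, "turn": 0, "grip": 0}
    - {"dx": 0, "dy": 0, "dz": -20, "turn": 0, "grip": 0}
    - {"dx": 0, "dy": 0, "dz": -10, "turn": 0, "grip": 0}
    - {"dx": 0, "dy": 0, "dz": 0, "turn": 0, "grip": 0}
  force: 20

```text
clock: 17.95
tool_pos: [0.6205, 0.1167, 0.1891]
eef_rot: [0.243, 0.97, 0.001, 0.002]
contact_force: [-0.3, 0.6, -1.0]
opening: 0.134
```

```bash
python3 mv.py .4558 -.1070 .19 67; python3 dm.py; python3 - <<'E'
from h import *
p=snapshot('side'); save(p,'s12',(190,70,330,230),4)
E
```

```text
clk 17.95 pos [0.6205 0.1167 0.1891] yaw 61.84 open 0.134 F [-0.27  0.57 -1.02] q [-0.1   0.76 -0.29  1.59  0.27  0.82  0.58]
shift cur frame [  39.6 -274.9   -1.6]  in new-yaw frame [  64.2 -270.3   -0.9]  turn -0.09
side 373 x [-43.   42.1] y [-10.5  -5.5  -0.6] z [-0.  60.9]
  circle centre tool x,z [-0.6 19.8] rms 14.01 51
wrist 3752 x [-13.9  45.1] y [-6.5 -0.7  5. ] z [-22.6  22.4]
  circle centre tool x,z [-0.2 23.1] rms 1.62 1910
```

View pics/s12.png

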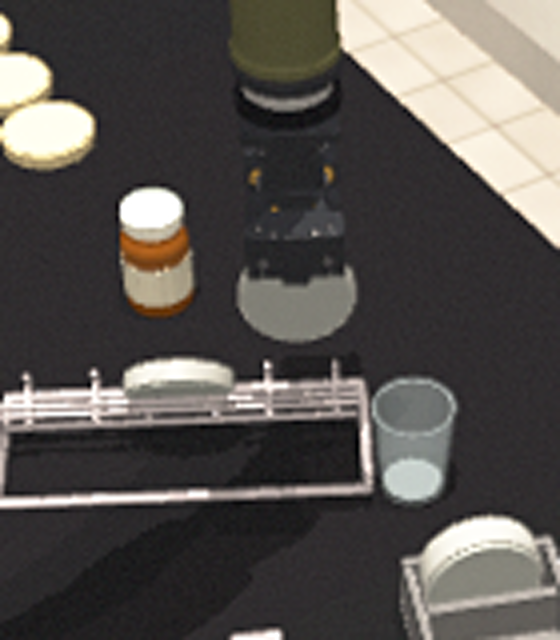

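Request:
send_rows:
  series:
    - {"dx": 0, "dy": 0, "dz": 0, "turn": -0.09, "grip": 0}
    - {"dx": 6.4, "dy": -27, "dz": 0, "turn": 0, "grip": 0}
    - {"dx": 6.4, "dy": -27, "dz": 0, "turn": 0, "grip": 0}
    - {"dx": 6.4, "dy": -27, "dz": 0, "turn": 0, "grip": 0}
    - {"dx": 6.4, "dy": -27, "dz": 0, "turn": 0, "grip": 0}
    - {"dx": 6.4, "dy": -27, "dz": 0, "turn": 0, "grip": 0}
    - {"dx": 6.4, "dy": -27, "dz": 0, "turn": 0, "grip": 0}
    - {"dx": 6.4, "dy": -27, "dz": 0, "turn": 0, "grip": 0}
    - {"dx": 6.4, "dy": -27, "dz": 0, "turn": 0, "grip": 0}
    - {"dx": 6.4, "dy": -27, "dz": 0, "turn": 0, "grip": 0}
    - {"dx": 6.4, "dy": -27, "dz": 0, "turn": 0, "grip": 0}
    - {"dx": 0, "dy": 0, "dz": 0, "turn": 0, "grip": 0}
    - {"dx": 0, "dy": 0, "dz": 0, "turn": 0, "grip": 0}
    - {"dx": 0, "dy": 0, "dz": 0, "turn": 0, "grip": 0}

```text
clock: 19.5
tool_pos: [0.456, -0.1056, 0.1867]
eef_rot: [0.198, 0.98, 0.001, 0.0]
contact_force: [-0.1, 0.1, -1.1]
opening: 0.135
```

```bash
python3 mv.py .4558 -.1070 .13 67; python3 dm.py
```

```text
clk 19.5 pos [ 0.456  -0.1056  0.1867] yaw 67.11 open 0.135 F [-0.11  0.05 -1.11] q [ 0.35  0.59 -0.33  2.08  0.37  0.53  0.91]
shift cur frame [-0.4 -1.4 56.7]  in new-yaw frame [-0.4 -1.3 56.7]  turn 0.002
side 262 x [-39.2  43. ] y [-8.9 -5.2  0.7] z [-1.5 59.5]
  circle centre tool x,z [-0.4 14.5] rms 13.84 49
wrist 3767 x [-14.3  44.5] y [-5.9  0.2  5.8] z [-24.1  22.4]
  circle centre tool x,z [-0.8 21.6] rms 1.59 1897
```

Request:
send_rows:
  series:
    - {"dx": 0, "dy": -1.3, "dz": 25, "turn": 0.002, "grip": 0}
    - {"dx": 0, "dy": 0, "dz": 25, "turn": 0, "grip": 0}
    - {"dx": 0, "dy": 0, "dz": 12, "turn": 0, "grip": 0}
    - {"dx": 0, "dy": 0, "dz": 5, "turn": 0, "grip": 0}
    - {"dx": 0, "dy": 0, "dz": 5, "turn": 0, "grip": 0}
    - {"dx": 0, "dy": 0, "dz": 3, "turn": 0, "grip": 0}
    - {"dx": 0, "dy": 0, "dz": 3, "turn": 0, "grip": 0}
    - {"dx": 0, "dy": 0, "dz": 3, "turn": 0, "grip": 0}
    - {"dx": 0, "dy": 0, "dz": 2, "turn": 0, "grip": 0}
    - {"dx": 0, "dy": 0, "dz": 2, "turn": 0, "grip": 0}
    - {"dx": 0, "dy": 0, "dz": 2, "turn": 0, "grip": 0}

```text
clock: 20.7
tool_pos: [0.4548, -0.1079, 0.0998]
eef_rot: [0.2, 0.98, 0.0, 0.0]
contact_force: [0.6, 0.7, -1.7]
opening: 0.136
```

```bash
python3 mv.py .4558 -.1070 .13 67
```

```text
clk 20.7 pos [ 0.4548 -0.1079  0.0998] yaw 66.92 open 0.136 F [ 0.65  0.7  -1.66] q [ 0.25  0.75 -0.19  2.15  0.48  0.29  0.82]
shift cur frame [ -0.6   1.2 -30.2]  in new-yaw frame [ -0.6   1.2 -30.2]  turn -0.0014
```

Request:
send_rows:
  series:
    - {"dx": 0, "dy": 1, "dz": 1.5, "turn": 0, "grip": 0}
    - {"dx": 0, "dy": 0, "dz": 1.5, "turn": 0, "grip": 0}
    - {"dx": 0, "dy": 0, "dz": 1.5, "turn": 0, "grip": 0}
    - {"dx": 0, "dy": 0, "dz": 1.5, "turn": 0, "grip": 0}
    - {"dx": 0, "dy": 0, "dz": 1.5, "turn": 0, "grip": 0}
    - {"dx": 0, "dy": 0, "dz": 1.5, "turn": 0, "grip": 0}
    - {"dx": 0, "dy": 0, "dz": 0, "turn": 0, "grip": 0}

```text
clock: 21.4
tool_pos: [0.455, -0.1069, 0.0907]
eef_rot: [0.2, 0.98, 0.0, -0.0]
contact_force: [-0.4, 0.4, -0.3]
opening: 0.133
```

```bash
python3 mv.py .4558 -.1070 .13 67
```

```text
clk 21.4 pos [ 0.455  -0.1069  0.0907] yaw 66.93 open 0.133 F [-0.45  0.36 -0.26] q [ 0.24  0.77 -0.17  2.15  0.48  0.26  0.81]
shift cur frame [ -0.7   0.2 -39.3]  in new-yaw frame [ -0.7   0.2 -39.3]  turn -0.0013
```

Past the step without contact; continuing towards the bottom.

Request:
send_rows:
  series:
    - {"dx": 0, "dy": 0, "dz": 2, "turn": 0, "grip": 0}
    - {"dx": 0, "dy": 0, "dz": 2, "turn": 0, "grip": 0}
    - {"dx": 0, "dy": 0, "dz": 2, "turn": 0, "grip": 0}
    - {"dx": 0, "dy": 0, "dz": 2, "turn": 0, "grip": 0}
    - {"dx": 0, "dy": 0, "dz": 2, "turn": 0, "grip": 0}
    - {"dx": 0, "dy": 0, "dz": 0, "turn": 0, "grip": 0}

```text
clock: 22.0
tool_pos: [0.455, -0.1069, 0.0806]
eef_rot: [0.2, 0.98, 0.0, -0.0]
contact_force: [0.1, 0.5, -1.7]
opening: 0.13
```

```bash
python3 mv.py .4558 -.1070 .19 70.2;python3 dm.py
```

```text
clk 22.0 pos [ 0.455  -0.1069  0.0806] yaw 66.93 open 0.13 F [ 0.1   0.48 -1.66] q [ 0.23  0.79 -0.15  2.16  0.49  0.23  0.81]
shift cur frame [  -0.8    0.2 -109.4]  in new-yaw frame [  -0.8    0.2 -109.4]  turn -0.0571
side 144 x [-36.   43.1] y [-18.8  -5.7   1.9] z [-3.5 56.1]
  circle centre tool x,z [-2.2  3.8] rms 8.69 36
wrist 5824 x [-14.2  44.4] y [-18.7   0.1  18.7] z [-24.1  64.9]
  circle centre tool x,z [-0.8 21.6] rms 1.62 1888
```

Request:
send_rows:
  series:
    - {"dx": 0, "dy": 0, "dz": 1.5, "turn": 0, "grip": 0}
    - {"dx": 0, "dy": 0, "dz": 1.5, "turn": 0, "grip": 0}
    - {"dx": 0, "dy": 0, "dz": 0, "turn": 0, "grip": 0}
    - {"dx": 0, "dy": 0, "dz": -10, "turn": 0, "grip": 0}
    - {"dx": 0, "dy": 0, "dz": -25, "turn": 0, "grip": 0}
    - {"dx": 0, "dy": 0, "dz": -25, "turn": 0, "grip": 0}
    - {"dx": 0, "dy": 0, "dz": -25, "turn": 0, "grip": 0}
    - {"dx": 0, "dy": 0, "dz": -25, "turn": -0.057, "grip": 0}
    - {"dx": 0, "dy": 0, "dz": 0, "turn": 0, "grip": 0}

```text
clock: 23.0
tool_pos: [0.4568, -0.1073, 0.1911]
eef_rot: [0.172, 0.985, 0.0, 0.003]
contact_force: [0.6, -0.3, -1.2]
opening: 0.136
```

```bash
python3 - <<'E'
import numpy as np
b=np.radians(70.1);X=np.array([np.cos(b),np.sin(b)]);c=np.array([.6253,-.1586]);print(c-45*X/1000,c+45*X/1000)
E
python3 mv.py .610 -.2009 .19 70.1;python3 dm.py
```

```text
[ 0.60998292 -0.20091297] [ 0.64061708 -0.11628703]
clk 23.0 pos [ 0.4568 -0.1073  0.1911] yaw 70.2 open 0.136 F [ 0.56 -0.33 -1.15] q [ 0.37  0.58 -0.36  2.07  0.39  0.54  0.95]
shift cur frame [-175.9  -36.2    2.1]  in new-yaw frame [-176.   -35.9    1.1]  turn 0.0018
side 282 x [-38.1  43.4] y [-8.9 -5.3  2.2] z [-8.9 60.2]
  circle centre tool x,z [-0.2 14.8] rms 12.75 46
wrist 3771 x [-13.5  45.4] y [-6.3 -0.2  5.3] z [-22.6  24.3]
  circle centre tool x,z [ 0.1 23.1] rms 1.62 1948
```

Request:
send_rows:
  series:
    - {"dx": -22, "dy": -4.5, "dz": 0, "turn": 0, "grip": 0}
    - {"dx": -22, "dy": -4.5, "dz": 0, "turn": 0, "grip": 0}
    - {"dx": -22, "dy": -4.5, "dz": 0, "turn": 0, "grip": 0}
    - {"dx": -22, "dy": -4.5, "dz": 0, "turn": 0, "grip": 0}
    - {"dx": -22, "dy": -4.5, "dz": 0, "turn": 0, "grip": 0}
    - {"dx": -22, "dy": -4.5, "dz": 0, "turn": 0, "grip": 0}
    - {"dx": -22, "dy": -4.5, "dz": 0, "turn": 0, "grip": 0}
    - {"dx": -22, "dy": -4.5, "dz": 0, "turn": 0, "grip": 0}
    - {"dx": 0, "dy": 0, "dz": 0, "turn": 0, "grip": 0}
    - {"dx": 0, "dy": 0, "dz": 0, "turn": 0, "grip": 0}

```text
clock: 24.1
tool_pos: [0.6072, -0.2, 0.1862]
eef_rot: [0.172, 0.985, 0.0, -0.002]
contact_force: [-0.2, 0.4, -1.3]
opening: 0.132
```

```bash
python3 mv.py .610 -.2009 .0755 70.1
```

```text
clk 24.1 pos [ 0.6072 -0.2     0.1862] yaw 70.17 open 0.132 F [-0.23  0.41 -1.33] q [ 0.46  0.79 -0.39  1.56  0.36  0.87  1.16]
shift cur frame [-3.300e+00  1.000e-01  1.107e+02]  in new-yaw frame [-2.900e+00  1.000e-01  1.107e+02]  turn 0.0012
```

Request:
send_rows:
  series:
    - {"dx": -1.5, "dy": 0, "dz": 25, "turn": 0, "grip": 0}
    - {"dx": 0, "dy": 0, "dz": 25, "turn": 0, "grip": 0}
    - {"dx": 0, "dy": 0, "dz": 25, "turn": 0, "grip": 0}
    - {"dx": 0, "dy": 0, "dz": 20, "turn": 0, "grip": 0}
    - {"dx": 0, "dy": 0, "dz": 8, "turn": 0, "grip": 0}
    - {"dx": 0, "dy": 0, "dz": 3, "turn": 0, "grip": 0}
    - {"dx": 0, "dy": 0, "dz": 1, "turn": 0, "grip": 0}
    - {"dx": 0, "dy": 0, "dz": 1, "turn": 0, "grip": 0}
    - {"dx": 0, "dy": 0, "dz": 0, "turn": 0, "grip": 0}
    - {"dx": 0, "dy": 0, "dz": 0, "turn": 0, "grip": 0}

```text
clock: 25.1
tool_pos: [0.6103, -0.2011, 0.0806]
eef_rot: [0.172, 0.985, -0.0, 0.001]
contact_force: [0.1, 0.8, 0.0]
opening: 0.136
```

Request:
send_rows:
  series:
    - {"dx": 0, "dy": 0, "dz": 2, "turn": 0, "grip": 0}
    - {"dx": 0, "dy": 0, "dz": 1, "turn": 0, "grip": 0}
    - {"dx": 0, "dy": 0, "dz": 1, "turn": 0, "grip": 0}
    - {"dx": 0, "dy": 0, "dz": 0.5, "turn": 0, "grip": 0}
    - {"dx": 0, "dy": 0, "dz": 0, "turn": 0, "grip": 0}

```text
clock: 25.6
tool_pos: [0.6098, -0.2009, 0.0753]
eef_rot: [0.172, 0.985, 0.0, -0.0]
contact_force: [0.8, 0.5, -1.8]
opening: 0.137
```

Request:
send_rows:
  series:
    - {"dx": 0, "dy": 0, "dz": 1, "turn": 0, "grip": 0}
    - {"dx": 0, "dy": 0, "dz": 1, "turn": 0, "grip": 0}
    - {"dx": 0, "dy": 0, "dz": 0, "turn": 0, "grip": 0}

```text
clock: 25.9
tool_pos: [0.6104, -0.2011, 0.0748]
eef_rot: [0.172, 0.985, -0.0, 0.001]
contact_force: [-1.5, -0.3, 7.4]
opening: 0.137
```

Request:
send_rows:
  series:
    - {"dx": 0, "dy": 0, "dz": -1, "turn": 0, "grip": 0}
    - {"dx": 0, "dy": 0, "dz": 0, "turn": 0, "grip": 0.2}
    - {"dx": 0, "dy": 0, "dz": 0, "turn": 0, "grip": 0.3}
    - {"dx": 0, "dy": 0, "dz": 0, "turn": 0, "grip": 0.5}
    - {"dx": 0, "dy": 0, "dz": 0, "turn": 0, "grip": 0.5}
    - {"dx": 0, "dy": 0, "dz": -10, "turn": 0, "grip": 0.5}
    - {"dx": 0, "dy": 0, "dz": -30, "turn": 0, "grip": 0.5}
    - {"dx": 0, "dy": 0, "dz": -30, "turn": 0, "grip": 0.5}
    - {"dx": 0, "dy": 0, "dz": -30, "turn": 0, "grip": 0.7}
    - {"dx": 0, "dy": 0, "dz": -20, "turn": 0.141, "grip": 1}
    - {"dx": 0, "dy": 0, "dz": 0, "turn": 0, "grip": 1}

```text
clock: 27.0
tool_pos: [0.6122, -0.2012, 0.1985]
eef_rot: [0.242, 0.97, 0.0, 0.004]
contact_force: [0.8, 0.5, -0.6]
opening: 0.747
```

```bash
python3 - <<'E'
from h import *
p=snapshot('side'); save(p,'s13',(240,150,380,310),4)
E
python3 mv.py .5332 .1669 .19 62
```

```text
clk 27.05 pos [ 0.6109 -0.2011  0.1963] yaw 62.21 open 0.794 F [ 0.32 -0.5  -1.01] q [ 0.44  0.78 -0.36  1.55  0.33  0.87  1.05]
shift cur frame [240.3 289.3   5.6]  in new-yaw frame [241.4 288.4   6.3]  turn 0.0037
```

View pics/s13.png

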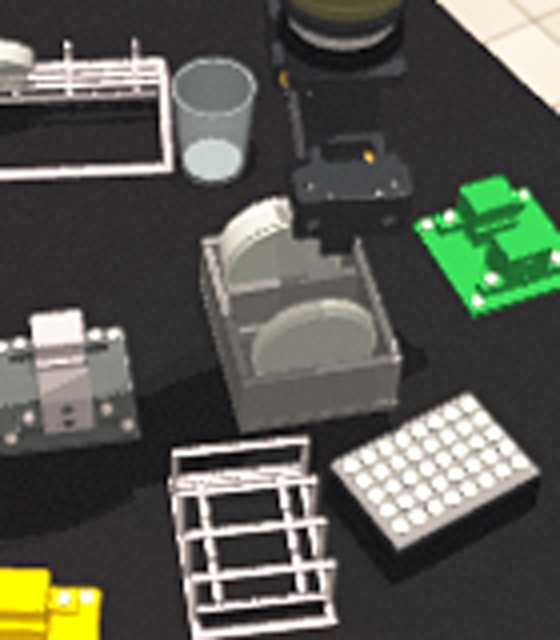

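Request:
send_rows:
  series:
    - {"dx": 22, "dy": 26.3, "dz": 0, "turn": 0.003, "grip": 1}
    - {"dx": 22, "dy": 26.3, "dz": 0, "turn": 0, "grip": 1}
    - {"dx": 22, "dy": 26.3, "dz": 0, "turn": 0, "grip": 1}
    - {"dx": 22, "dy": 26.3, "dz": 0, "turn": 0, "grip": 1}
    - {"dx": 22, "dy": 26.3, "dz": 0, "turn": 0, "grip": 1}
    - {"dx": 22, "dy": 26.3, "dz": 0, "turn": 0, "grip": 1}
    - {"dx": 22, "dy": 26.3, "dz": 0, "turn": 0, "grip": 1}
    - {"dx": 22, "dy": 26.3, "dz": 0, "turn": 0, "grip": 1}
    - {"dx": 22, "dy": 26.3, "dz": 0, "turn": 0, "grip": 1}
    - {"dx": 22, "dy": 26.3, "dz": 0, "turn": 0, "grip": 1}
    - {"dx": 22, "dy": 26.3, "dz": 0, "turn": 0, "grip": 1}
    - {"dx": 0, "dy": 0, "dz": 0, "turn": 0, "grip": 1}
    - {"dx": 0, "dy": 0, "dz": 0, "turn": 0, "grip": 1}

```text
clock: 28.35
tool_pos: [0.5314, 0.1684, 0.1935]
eef_rot: [0.241, 0.971, -0.001, -0.001]
contact_force: [1.0, -0.7, 0.9]
opening: 0.998
```

```bash
python3 mv.py .5332 .1669 .068 62
```

```text
clk 28.35 pos [0.5314 0.1684 0.1935] yaw 62.16 open 0.998 F [ 1.03 -0.7   0.85] q [-0.21  0.67 -0.3   1.81  0.29  0.7   0.42]
shift cur frame [ -2.4  -0.3 125.5]  in new-yaw frame [ -2.3  -0.5 125.5]  turn 0.0028
```

Request:
send_rows:
  series:
    - {"dx": -2, "dy": 0, "dz": 30, "turn": 0, "grip": 0.9}
    - {"dx": 0, "dy": 0, "dz": 30, "turn": 0, "grip": 0.9}
    - {"dx": 0, "dy": 0, "dz": 30, "turn": 0, "grip": 0.9}
    - {"dx": 0, "dy": 0, "dz": 22, "turn": 0, "grip": 0.9}
    - {"dx": 0, "dy": 0, "dz": 13, "turn": 0, "grip": 0.9}
    - {"dx": 0, "dy": 0, "dz": 0, "turn": 0, "grip": 0.7}
    - {"dx": 0, "dy": 0, "dz": 0, "turn": 0, "grip": 0.5}
    - {"dx": 0, "dy": 0, "dz": 0, "turn": 0, "grip": 0.3}
    - {"dx": 0, "dy": 0, "dz": 0, "turn": 0, "grip": 0}
    - {"dx": 0, "dy": 0, "dz": 0, "turn": 0, "grip": 0}
    - {"dx": 0, "dy": 0, "dz": 0, "turn": 0, "grip": 0}
    - {"dx": 0, "dy": 0, "dz": 0, "turn": 0, "grip": 0}
  force: 6

```text
clock: 29.55
tool_pos: [0.5346, 0.1677, 0.0699]
eef_rot: [0.242, 0.97, 0.001, 0.001]
contact_force: [0.2, 0.2, 1.9]
opening: 0.379
```

Request:
send_rows:
  series:
    - {"dx": 0, "dy": 0, "dz": 0, "turn": 0, "grip": 0}
    - {"dx": 0, "dy": 0, "dz": -4, "turn": 0, "grip": 0}
    - {"dx": 0, "dy": 0, "dz": -4, "turn": 0, "grip": 0}
    - {"dx": 0, "dy": 0, "dz": -4, "turn": 0, "grip": 0}
    - {"dx": 0, "dy": 0, "dz": -4, "turn": 0, "grip": 0}
    - {"dx": 0, "dy": 0, "dz": -6, "turn": 0, "grip": 0}
    - {"dx": 0, "dy": 0, "dz": -6, "turn": 0, "grip": 0}
    - {"dx": 0, "dy": 0, "dz": 0, "turn": 0, "grip": 0}
  force: 8

```text
clock: 30.35
tool_pos: [0.5345, 0.1673, 0.0984]
eef_rot: [0.243, 0.97, 0.0, 0.001]
contact_force: [0.1, 1.1, 1.9]
opening: 0.273
```

```bash
python3 - <<'E'
from h import *
p=snapshot('side'); save(p,'s14',(170,110,310,230),4)
E
```

View pics/s14.png

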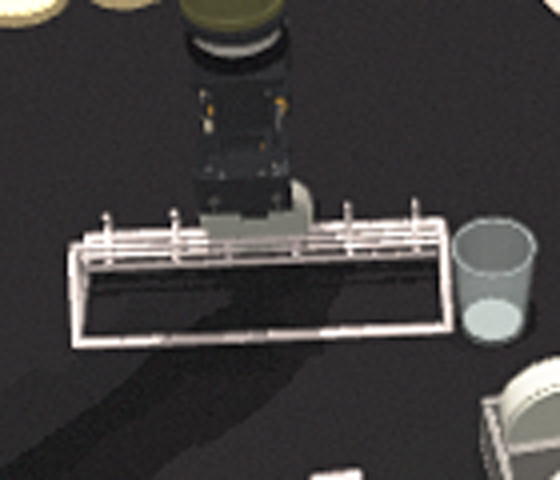

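Request:
send_rows:
  series:
    - {"dx": 0, "dy": 0, "dz": -6, "turn": 0, "grip": 0}
    - {"dx": 0, "dy": 0, "dz": -6, "turn": 0, "grip": 0}
    - {"dx": 0, "dy": 0, "dz": -8, "turn": 0, "grip": 0}
    - {"dx": 0, "dy": 0, "dz": -10, "turn": 0, "grip": 0}
    - {"dx": 0, "dy": 0, "dz": -15, "turn": 0, "grip": 0}
    - {"dx": 0, "dy": 0, "dz": -15, "turn": 0, "grip": 0}
    - {"dx": 0, "dy": 0, "dz": -20, "turn": 0, "grip": 0}
    - {"dx": 0, "dy": 0, "dz": -10, "turn": 0, "grip": 0}
    - {"dx": 0, "dy": 0, "dz": 0, "turn": 0, "grip": 0}
  force: 20

```text
clock: 31.3
tool_pos: [0.5346, 0.1667, 0.1889]
eef_rot: [0.243, 0.97, 0.0, 0.001]
contact_force: [0.2, -0.4, -2.0]
opening: 0.214
```

```bash
python3 mv.py .4558 -.1070 .19 67; python3 dm.py
```

```text
clk 31.3 pos [0.5346 0.1667 0.1889] yaw 61.89 open 0.214 F [ 0.2  -0.37 -1.99] q [-0.21  0.68 -0.3   1.81  0.29  0.69  0.41]
shift cur frame [ -59.5 -278.5   -1.3]  in new-yaw frame [ -34.4 -282.7   -1.1]  turn -0.0891
side 410 x [-41.9  42.4] y [-14.1  -8.4   1.5] z [-6.3 59.3]
  circle centre tool x,z [ 0.5 20.3] rms 13.7 51
wrist 6028 x [-14.2  46.1] y [-9.7 -0.3  8.4] z [-22.9  22.9]
  circle centre tool x,z [ 1.  22.9] rms 1.36 3147
```

Request:
send_rows:
  series:
    - {"dx": 0, "dy": 0, "dz": 0, "turn": -0.089, "grip": 0}
    - {"dx": -3.2, "dy": -25.7, "dz": 0, "turn": 0, "grip": 0}
    - {"dx": -3.2, "dy": -25.7, "dz": 0, "turn": 0, "grip": 0}
    - {"dx": -3.2, "dy": -25.7, "dz": 0, "turn": 0, "grip": 0}
    - {"dx": -3.2, "dy": -25.7, "dz": 0, "turn": 0, "grip": 0}
    - {"dx": -3.2, "dy": -25.7, "dz": 0, "turn": 0, "grip": 0}
    - {"dx": -3.2, "dy": -25.7, "dz": 0, "turn": 0, "grip": 0}
    - {"dx": -3.2, "dy": -25.7, "dz": 0, "turn": 0, "grip": 0}
    - {"dx": -3.2, "dy": -25.7, "dz": 0, "turn": 0, "grip": 0}
    - {"dx": -3.2, "dy": -25.7, "dz": 0, "turn": 0, "grip": 0}
    - {"dx": -3.2, "dy": -25.7, "dz": 0, "turn": 0, "grip": 0}
    - {"dx": -3.2, "dy": -25.7, "dz": 0, "turn": 0, "grip": 0}
    - {"dx": 0, "dy": 0, "dz": 0, "turn": 0, "grip": 0}
    - {"dx": 0, "dy": 0, "dz": 0, "turn": 0, "grip": 0}
    - {"dx": 0, "dy": 0, "dz": 0, "turn": 0, "grip": 0}

```text
clock: 32.9
tool_pos: [0.4564, -0.1057, 0.1871]
eef_rot: [0.198, 0.98, 0.0, -0.0]
contact_force: [-0.0, -0.0, -0.5]
opening: 0.214
```

```bash
python3 mv.py .4558 -.1070 .115 67; python3 dm.py
```

```text
clk 32.9 pos [ 0.4564 -0.1057  0.1871] yaw 67.12 open 0.214 F [-0.02 -0.02 -0.55] q [ 0.36  0.59 -0.36  2.07  0.39  0.54  0.89]
shift cur frame [-0.  -1.5 72.1]  in new-yaw frame [ 0.  -1.4 72.1]  turn 0.0022
side 302 x [-38.6  43.9] y [-13.2  -8.8   4.3] z [-5.8 59.7]
  circle centre tool x,z [-0.  14.9] rms 15.65 50
wrist 6026 x [-14.5  45.6] y [-9.2  0.2  8.9] z [-24.2  22.3]
  circle centre tool x,z [ 0.5 21.6] rms 1.36 3101
```

Request:
send_rows:
  series:
    - {"dx": -0.5, "dy": -1.4, "dz": 25, "turn": 0.002, "grip": 0}
    - {"dx": 0, "dy": 0, "dz": 25, "turn": 0, "grip": 0}
    - {"dx": 0, "dy": 0, "dz": 17, "turn": 0, "grip": 0}
    - {"dx": 0, "dy": 0, "dz": 3, "turn": 0, "grip": 0}
    - {"dx": 0, "dy": 0, "dz": 0, "turn": 0, "grip": 0}

```text
clock: 33.5
tool_pos: [0.4562, -0.1075, 0.1172]
eef_rot: [0.199, 0.98, 0.0, -0.0]
contact_force: [0.1, 0.5, -0.7]
opening: 0.217
```

```bash
python3 mv.py .4558 -.1070 .115 67
```

```text
clk 33.5 pos [ 0.4562 -0.1075  0.1172] yaw 67.0 open 0.217 F [ 0.09  0.47 -0.72] q [ 0.29  0.72 -0.25  2.13  0.49  0.35  0.8 ]
shift cur frame [0.6 0.3 2.2]  in new-yaw frame [0.6 0.3 2.2]  turn 0.0001
```

Request:
send_rows:
  series:
    - {"dx": 0, "dy": 0.3, "dz": 2, "turn": 0, "grip": 0}
    - {"dx": 0, "dy": 0, "dz": 2, "turn": 0, "grip": 0}
    - {"dx": 0, "dy": 0, "dz": 1.5, "turn": 0, "grip": 0}
    - {"dx": 0, "dy": 0, "dz": 1.5, "turn": 0, "grip": 0}
    - {"dx": 0, "dy": 0, "dz": 1.5, "turn": 0, "grip": 0}
    - {"dx": 0, "dy": 0, "dz": 1.5, "turn": 0, "grip": 0}
    - {"dx": 0, "dy": 0, "dz": 1.5, "turn": 0, "grip": 0}
    - {"dx": 0, "dy": 0, "dz": 1.5, "turn": 0, "grip": 0}
    - {"dx": 0, "dy": 0, "dz": 0, "turn": 0, "grip": 0}

```text
clock: 34.4
tool_pos: [0.4562, -0.108, 0.1042]
eef_rot: [0.2, 0.98, 0.0, -0.0]
contact_force: [0.2, -0.9, -0.8]
opening: 0.215
```

Request:
send_rows:
  series:
    - {"dx": 0, "dy": 0.6, "dz": 1.5, "turn": 0, "grip": 0}
    - {"dx": 0, "dy": 0, "dz": 1.5, "turn": 0, "grip": 0}
    - {"dx": 0, "dy": 0, "dz": 1.5, "turn": 0, "grip": 0}
    - {"dx": 0, "dy": 0, "dz": 1.5, "turn": 0, "grip": 0}
    - {"dx": 0, "dy": 0, "dz": 1, "turn": 0, "grip": 0}
    - {"dx": 0, "dy": 0, "dz": 1, "turn": 0, "grip": 0}
    - {"dx": 0, "dy": 0, "dz": 1, "turn": 0, "grip": 0}
    - {"dx": 0, "dy": 0, "dz": 0, "turn": 0, "grip": 0}

```text
clock: 35.2
tool_pos: [0.4565, -0.1075, 0.0953]
eef_rot: [0.2, 0.98, 0.0, -0.0]
contact_force: [1.1, -0.4, -2.1]
opening: 0.215
```

Request:
send_rows:
  series:
    - {"dx": 0, "dy": 0, "dz": 1, "turn": 0, "grip": 0}
    - {"dx": 0, "dy": 0, "dz": 1, "turn": 0, "grip": 0}
    - {"dx": 0, "dy": 0, "dz": 0.7, "turn": 0, "grip": 0}
    - {"dx": 0, "dy": 0, "dz": 0, "turn": 0, "grip": 0}

```text
clock: 35.6
tool_pos: [0.4566, -0.1075, 0.0928]
eef_rot: [0.2, 0.98, -0.0, 0.0]
contact_force: [-0.2, 0.5, 1.5]
opening: 0.217
```

Request:
send_rows:
  series:
    - {"dx": 0, "dy": 0, "dz": 0.7, "turn": 0, "grip": 0}
    - {"dx": 0, "dy": 0, "dz": 0.7, "turn": 0, "grip": 0}
    - {"dx": 0, "dy": 0, "dz": 0, "turn": 0, "grip": 0}

```text
clock: 35.9
tool_pos: [0.4569, -0.1076, 0.0925]
eef_rot: [0.2, 0.98, -0.0, 0.001]
contact_force: [-1.9, 1.0, 15.6]
opening: 0.215
```

```bash
python3 mv.py .4558 -.1070 .115 67; python3 dm.py
```

```text
clk 35.9 pos [ 0.4569 -0.1076  0.0925] yaw 66.92 open 0.215 F [-1.87  0.96 15.56] q [ 0.25  0.76 -0.2   2.15  0.52  0.27  0.78]
shift cur frame [  1.2   0.1 -22.5]  in new-yaw frame [  1.2   0.1 -22.5]  turn -0.0013
side 214 x [-42.7  44.3] y [-17.6  -9.    5.1] z [-5.3 54.2]
  circle centre tool x,z [-0.6 11. ] rms 6.28 40
wrist 7172 x [-14.1  45.9] y [-18.4   0.   18.4] z [-24.1  59.3]
  circle centre tool x,z [ 0.8 21.7] rms 1.35 3123
```

Request:
send_rows:
  series:
    - {"dx": 0, "dy": 0, "dz": -10, "turn": 0, "grip": 0}
    - {"dx": 0, "dy": 0, "dz": -25, "turn": 0, "grip": 0}
    - {"dx": 0, "dy": 0, "dz": -30, "turn": 0, "grip": 0}
    - {"dx": 0, "dy": 0, "dz": -30, "turn": 0, "grip": 0}
    - {"dx": 0, "dy": 0, "dz": 0, "turn": 0, "grip": 0}

```text
clock: 36.5
tool_pos: [0.4585, -0.1077, 0.1895]
eef_rot: [0.2, 0.98, 0.0, 0.003]
contact_force: [1.3, 0.4, -1.6]
opening: 0.217
```

```bash
python3 mv.py .4975 -.2918 .19 66.5; python3 dm.py
```

```text
clk 36.5 pos [ 0.4585 -0.1077  0.1895] yaw 66.89 open 0.217 F [ 1.3   0.42 -1.61] q [ 0.37  0.59 -0.37  2.07  0.4   0.54  0.88]
shift cur frame [-108.1 -154.    -0.2]  in new-yaw frame [-109.1 -153.2   -0.5]  turn 0.0068
side 300 x [-40.7  44.1] y [-12.2  -8.9   4. ] z [-7.  61.2]
  circle centre tool x,z [ 0.8 14.8] rms 15.95 50
wrist 6027 x [-13.5  46.7] y [-9.8 -0.4  8.3] z [-22.5  23.7]
  circle centre tool x,z [ 1.6 23.4] rms 1.36 3211
```

Request:
send_rows:
  series:
    - {"dx": -15.6, "dy": -22, "dz": 0, "turn": 0.007, "grip": 0}
    - {"dx": -15.6, "dy": -22, "dz": 0, "turn": 0, "grip": 0}
    - {"dx": -15.6, "dy": -22, "dz": 0, "turn": 0, "grip": 0}
    - {"dx": -15.6, "dy": -22, "dz": 0, "turn": 0, "grip": 0}
    - {"dx": -15.6, "dy": -22, "dz": 0, "turn": 0, "grip": 0}
    - {"dx": -15.6, "dy": -22, "dz": 0, "turn": 0, "grip": 0}
    - {"dx": -15.6, "dy": -22, "dz": 0, "turn": 0, "grip": 0}
    - {"dx": 0, "dy": 0, "dz": 0, "turn": 0, "grip": 0}
    - {"dx": 0, "dy": 0, "dz": 0, "turn": 0, "grip": 0}
    - {"dx": 0, "dy": 0, "dz": 0, "turn": 0, "grip": 0}

```text
clock: 37.6
tool_pos: [0.4949, -0.2905, 0.1853]
eef_rot: [0.203, 0.979, 0.001, -0.001]
contact_force: [-0.8, 0.4, -0.6]
opening: 0.214
```

```bash
python3 mv.py .4975 -.2918 .12 66.5; python3 dm.py; python3 - <<'E'
from h import *
p=snapshot('wrist'); save(p,'w15')
C=cloudf(p); b=np.radians(66.5); X=np.array([np.cos(b),np.sin(b)]);Y=np.array([-X[1],X[0]])
Q=(C[...,:2]-[.4975,-.2918])@np.array([X,Y]).T*1000; z=C[...,2]
m=(abs(Q[...,0])<75)&(abs(Q[...,1])<60)&(z>.015)&(z<.062)
o=np.zeros((240,320,3),np.uint8)
for q,zz in zip(Q[m],z[m]):
    o[int(120-q[1]*2),int(160+q[0]*2)]=(255,90,90) if zz<.045 else (90,90,255)
for k in range(-70,80,10): o[:6 if k%50 else 12,160+2*k]=255
for k in range(-50,60,10): o[120-2*k,:6 if k%50 else 12]=255
cv2.imwrite('pics/o15.png',cv2.resize(o,None,fx=2.4,fy=2.4,interpolation=0))
top=m&(z>.051)
for h in (-49.5,-16.5,16.5,49.5):
    k=top&(abs(Q[...,0]-h)<7); P=Q[k]; 
    if k.sum()>10: print(h,k.sum(),np.median(P[:,0]).round(2),'slope',np.polyfit(P[:,1],P[:,0],1).round(4),'y',np.percentile(P[:,1],[1,99]).round(1))
E
```

```text
clk 37.6 pos [ 0.4949 -0.2905  0.1853] yaw 66.63 open 0.214 F [-0.82  0.36 -0.62] q [ 0.7   0.72 -0.42  1.77  0.4   0.75  1.23]
shift cur frame [-3.  -0.2 65.3]  in new-yaw frame [-2.9 -0.1 65.3]  turn 0.0022
side 256 x [-26.7  45.1] y [-11.4  -8.3   8.4] z [-15.9  60.4]
  circle centre tool x,z [ 0.5 16.2] rms 3.22 36
wrist 6023 x [-14.8  45.5] y [-9.2  0.2  8.9] z [-24.3  21.5]
  circle centre tool x,z [ 0.4 21.4] rms 1.34 3082
-49.5 558 -49.44 slope [ 1.29000e-02 -4.95769e+01] y [-44.9  46.7]
-16.5 267 -17.29 slope [  0.0541 -18.0932] y [-27.7  47. ]
16.5 170 16.93 slope [-0.0416 17.9632] y [10.6 47. ]
49.5 556 48.86 slope [1.03000e-02 4.88965e+01] y [-46.2  45.6]
```

View pics/o15.png

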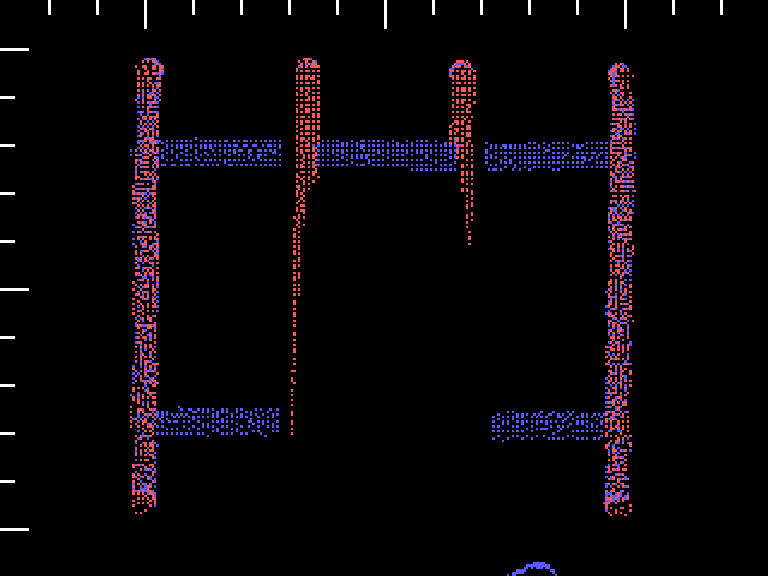

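View pics/w15.png

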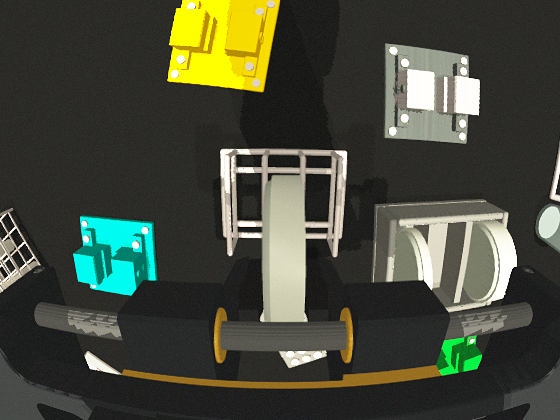

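Request:
send_rows:
  series:
    - {"dx": -2, "dy": -0.3, "dz": 25, "turn": 0.01, "grip": 0}
    - {"dx": 0, "dy": 0, "dz": 25, "turn": 0, "grip": 0}
    - {"dx": 0, "dy": 0, "dz": 6, "turn": 0, "grip": 0}
    - {"dx": 0, "dy": 0, "dz": 0, "turn": 0, "grip": 0}

```text
clock: 38.15
tool_pos: [0.4967, -0.2925, 0.1297]
eef_rot: [0.208, 0.978, 0.0, -0.001]
contact_force: [1.0, 0.7, -0.6]
opening: 0.215
```

```bash
python3 mv.py .4978 -.2922 .076 66
```

```text
clk 38.15 pos [ 0.4967 -0.2925  0.1297] yaw 66.0 open 0.215 F [ 1.01  0.73 -0.65] q [ 0.67  0.8  -0.37  1.8   0.45  0.63  1.18]
shift cur frame [-1.   0.7 53.7]  in new-yaw frame [-0.9  0.7 53.7]  turn 0.0001
```

Request:
send_rows:
  series:
    - {"dx": -0.5, "dy": 0.3, "dz": 15, "turn": 0, "grip": 0}
    - {"dx": 0, "dy": 0, "dz": 10, "turn": 0, "grip": 0}
    - {"dx": 0, "dy": 0, "dz": 10, "turn": 0, "grip": 0}
    - {"dx": 0, "dy": 0, "dz": 8, "turn": 0, "grip": 0}
    - {"dx": 0, "dy": 0, "dz": 5, "turn": 0, "grip": 0}
    - {"dx": 0, "dy": 0, "dz": 1, "turn": 0, "grip": 0}
    - {"dx": 0, "dy": 0, "dz": 0, "turn": 0, "grip": 0}

```text
clock: 38.85
tool_pos: [0.4979, -0.2931, 0.0813]
eef_rot: [0.208, 0.978, 0.0, -0.0]
contact_force: [-0.1, -0.2, -0.4]
opening: 0.215
```

```bash
python3 mv.py .4978 -.2922 .076 66
```

```text
clk 38.85 pos [ 0.4979 -0.2931  0.0813] yaw 65.95 open 0.215 F [-0.14 -0.22 -0.43] q [ 0.64  0.87 -0.32  1.82  0.5   0.53  1.14]
shift cur frame [0.4 0.8 5.3]  in new-yaw frame [0.4 0.8 5.3]  turn -0.0008
```

Request:
send_rows:
  series:
    - {"dx": 0, "dy": 0.7, "dz": 2, "turn": 0, "grip": 0}
    - {"dx": 0, "dy": 0, "dz": 1, "turn": 0, "grip": 0}
    - {"dx": 0, "dy": 0, "dz": 1, "turn": 0, "grip": 0}
    - {"dx": 0, "dy": 0, "dz": 0.7, "turn": 0, "grip": 0}
    - {"dx": 0, "dy": 0, "dz": 0.5, "turn": 0, "grip": 0}
    - {"dx": 0, "dy": 0, "dz": 0, "turn": 0, "grip": 0}

```text
clock: 39.45
tool_pos: [0.4984, -0.2927, 0.0762]
eef_rot: [0.208, 0.978, -0.0, 0.0]
contact_force: [1.0, 0.1, -1.0]
opening: 0.211
```

Request:
send_rows:
  series:
    - {"dx": 0, "dy": 0, "dz": 0.7, "turn": 0, "grip": 0}
    - {"dx": 0, "dy": 0, "dz": 0.7, "turn": 0, "grip": 0}
    - {"dx": 0, "dy": 0, "dz": 0, "turn": 0, "grip": 0}

```text
clock: 39.75
tool_pos: [0.4988, -0.2928, 0.0757]
eef_rot: [0.208, 0.978, -0.0, 0.001]
contact_force: [-0.6, 1.2, 7.9]
opening: 0.214
```

Seated on the rails. Release and retreat.

Request:
send_rows:
  series:
    - {"dx": 0, "dy": 0, "dz": -0.8, "turn": 0, "grip": 0}
    - {"dx": 0, "dy": 0, "dz": 0, "turn": 0, "grip": 0.28}
    - {"dx": 0, "dy": 0, "dz": 0, "turn": 0, "grip": 0.35}
    - {"dx": 0, "dy": 0, "dz": 0, "turn": 0, "grip": 0.5}
    - {"dx": 0, "dy": 0, "dz": 0, "turn": 0, "grip": 0.5}
    - {"dx": 0, "dy": 0, "dz": -10, "turn": 0, "grip": 0.5}
    - {"dx": 0, "dy": 0, "dz": -30, "turn": 0, "grip": 0.5}
    - {"dx": 0, "dy": 0, "dz": -30, "turn": 0, "grip": 0.5}
    - {"dx": 0, "dy": 0, "dz": -30, "turn": 0, "grip": 0.5}
    - {"dx": 0, "dy": 0, "dz": -30, "turn": 0, "grip": 0.5}
    - {"dx": -20, "dy": 0, "dz": -30, "turn": 0, "grip": 0.5}
    - {"dx": 0, "dy": 0, "dz": 0, "turn": 0, "grip": 0.5}
    - {"dx": 0, "dy": 0, "dz": 0, "turn": 0, "grip": 0.5}

```text
clock: 41.05
tool_pos: [0.5165, -0.3008, 0.2363]
eef_rot: [0.208, 0.978, -0.0, 0.001]
contact_force: [-0.1, 0.8, 0.3]
opening: 0.496
```

```bash
python3 - <<'E'
from h import *
p=snapshot('side'); save(p,'s16',(230,150,400,340),3)
C=cloud(p)
p=snapshot('wrist'); save(p,'w16')
def loc(C,c,a):
    b=np.radians(a); X=np.array([np.cos(b),np.sin(b)]);Y=np.array([-X[1],X[0]]);Q=(C[...,:2]-c)@np.array([X,Y]).T*1000; return Q,C[...,2]*1000
C=cloudf(p)
for n,c,a in (('carrier',[.4975,-.2918],66),('box',[.6253,-.1586],70.1)):
    Q,z=loc(C,c,a)
    for bx in (-45,0,45) if n=='box' else (-33,0,33):
        m=(abs(Q[...,0]-bx)<17)&(abs(Q[...,1])<48)&(z>66)&(z<115)
        if m.sum()>30: print(n,bx,m.sum(),'x',np.percentile(Q[m][:,0],[2,98]).round(1),'y',np.percentile(Q[m][:,1],[2,98]).round(1),'top z',np.percentile(z[m],99).round(1))
print(get_state()['contact_force'])
E
```

```text
carrier 0 1734 x [-9.5  8.2] y [-38.4  40.2] top z 100.2
box -45 1363 x [-52.2 -40. ] y [-33.6  41.3] top z 98.7
box 45 2031 x [32.9 58.8] y [-32.2  43.7] top z 98.8
[-0.03300338  0.26425554  0.00338726]
```

View pics/s16.png

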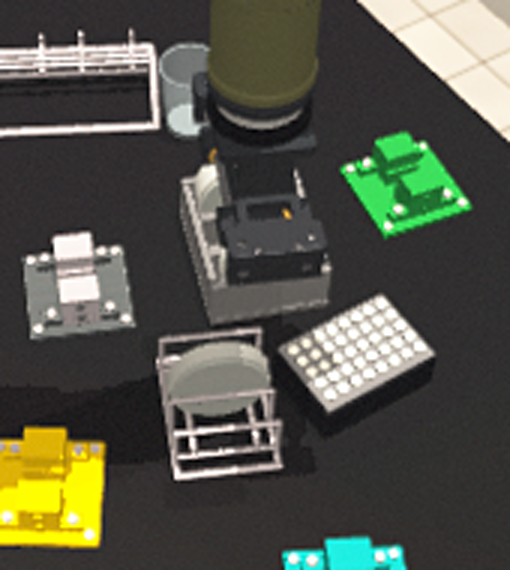

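View pics/w16.png

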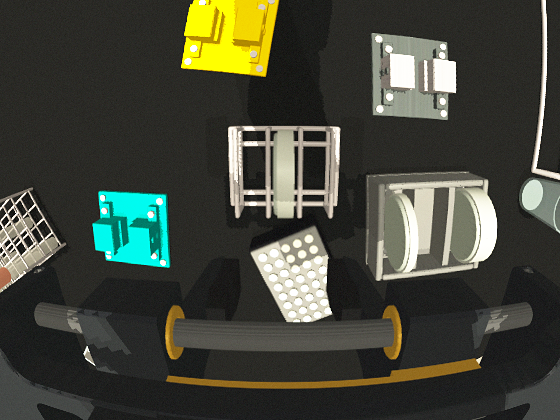

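```bash
python3 -c "
from plant import *
print(finish_job())"
```

```text
the job is handed in; nothing more can be done
None
```

The job is handed in: all three dishes were tried in the grey steel gauge, one at a time, and put away. The last action was at about 41 s of the 72 s limit.

| Dish (by grip opening) | What the gauge showed | Where it went |
|---|---|---|
| 26 mm | stopped at the mouth, centre about 89 mm up, at about 17 N | reject box, +45 bay |
| 12 mm | dropped into the narrow slot without contact, centre below about 59 mm | reject box, −45 bay |
| 19 mm | went through the wide slot and stopped on the step, centre about 71 mm up, at about 16 N | carrier, middle bay |

- **Last checks:** the wrist camera's depth showed all three dishes upright on edge. Their tops were at 99–100 mm, so their centres are about 53–55 mm up. The dishes were released and the gripper was clear, with its force reading near zero.
- **Bystanders:** I saw no sign that the beaker, jar or tip box had moved in the pictures, but I did not measure their positions again at the end.
- **Disagreement:** the side-camera circle fits of the held dish were poor (3–16 mm rms), so I used the wrist-camera fits. The contact heights agreed with those to about 1–2 mm.

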